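Put the clean pastry knives into their case and close it

ROBOT

A 7-joint arm with a two-finger parallel gripper is mounted at the origin on the work surface. World frame = base frame: x ahead of the robot, y to its left, z up, the work surface at z = 0. Lengths are in mm, angles in rad, forces in N, time in s.
With the tool pointing down it reaches from about 425 to 1025 mm from the base axis. Payload 3.6 kg.
Tool frame: the origin (TCP) lies between the finger pads; the fingertips stand 14 mm ahead of it and the grasp point (between the pads) lies 5 mm behind it; z points along the fingers, y is the line along which they close (so a half turn about z gives the same grasp; the last joint's range is limited). The gripper opens to 85 mm and grips with 20 to 120 N. Pads are 22 mm wide; open, the fingers measure 114 mm over their backs; the gripper's body (76 mm by 85 mm) begins 54 mm behind the grasp point. The pads swing forward as they close: fully open they stand 13 mm farther back than shut.
Start: joints at [1.06, 0.591, 0.048, 1.609, -0.033, 0.943, -0.034], TCP at [293.509, -662.935, 245.302] pointing down, gripper open.
Joint ranges: [-2.69, 2.69], [-0.47, 2.24], [-1.27, 1.36], [0.19, 2.51], [-1.53, 4.68], [0.08, 2.07], [-3.09, 3.09]. Speed limits (rad/s): [2.57, 2.57, 3.14, 3.14, 3.14, 3.14, 3.14].

INTERFACE

Orientations are given as [roll, pitch, yaw] about the fixed x, y, z axes, in that order (R = Rz(yaw) Ry(pitch) Rx(roll)).
In Python, from bench import env gives the robot as it stands. The module is installed in compiled form; this text tells all that it offers.
- The arm moves only by the shell command python3 -m inch 'ROWS'. ROWS is a JSON object of lists of equal length, an entry for each row: "offset": the shift along the tool's x, y, z in m, a list of three; "turn": the turn, a rotation vector about the tool's x, y, z in rad, a list of three; "claw": the opening, from 0 (shut) to 1 (fully open). In form: {"offset": [[x, y, z], ...], "turn": [[wx, wy, wz], ...], "claw": [claw, ...]}. A call has 1 to 20 rows; each row is the pose to reach, as a shift and turn from the pose commanded when the call began, along the tool's axes at that moment; what a row does not reach only later rows make up. A row lasts 1/10 s, in which the tool goes at most 50 mm and 8.59 degrees, less where a joint would pass 70% of its speed; a pose out of reach is approached as far as the arm can. A call with a gripper value outside its range is refused whole. The fingers move at their own pace and stop on an object; the grip force is fixed at half the most. Time passes only in rows, so rows that repeat a pose let the fingers close. It gives the time, the measured TCP pose, the force, the opening and the grip force at its end, in the units of the state.
- env.read_state(): the state, without advancing time (a new reading comes with each control period).
- env.read_camera(name): name is "side" or "top"; returns (picture, depth): 480x640x3 uint8, red, green, blue; 480x640 float32, mm along the optical axis (not along the pixel's ray), 0 where there is no reading.
- env.camera_model(name): a dict with "fx", "fy", "cx", "cy" (pixels), "distortion" ([k1, k2, p1, p2, k3] as OpenCV has them; the pictures are not rectified), "position" and "attitude" of the camera in the world. Camera axes: x right, y up, looking along -z (the intrinsics and any distortion apply to the point x, -y, -z); pixel columns grow to the right and rows downward; lengths in mm; the calibration is good to about 2 mm. A picture is of the moment at which its call begins. camera_model takes no time and is no camera call.
- env.job_done(): hands the job in; it is judged then, once.
The state is a dict: "t": time; "qpos": joint angles; "qvel": joint speeds; "joint_torque": joint torques, N m; "ee_pos": TCP position; "eef_rot": TCP orientation; "contact_force": force on the tool from outside, world axes, zero at the start; "ft_torque": the same for the moment, N m; "grip_width": finger opening in mm; "gripper_force": force on a finger pad.
Only numpy, scipy, OpenCV 4.12 (cv2) and the standard library are available. Lean on these libraries where they do the work, as an engineer would, in place of code of your own. Each camera call takes 0.05 s, during which the arm holds its last target. There are 200 camera calls.

TASK

Take every pastry knife out of the wash cassette, turn it end for end, and slide it blade first, fully home, into a blade pocket of the white knife case, with its handle lying flat on the case's floor. When all are in, lift the knee of the lid stay past centre to unlock it, then lower the lid gently until it is fully closed. Leave the other things on the counter where they are.

Things in the scene. Friction and masses are not known exactly. Their poses are not given: they have to be found in the camera images.
- knife1_mid (a point): Pastry knife, 190 mm long, 0.13 kg (2 or 3 alike; None if absent). Point: mid-length, mid-height. x axis: along it to the blade's tip; z up as it lies. Wooden handle 28 wide, 28 high, x -95 to +5 mm; dark steel blade 38 wide, 5 thick, x +5 to +95, at mid-height (lying on its handle, the blade is 11 clear of the surface). Balances at x = -25. Starts with the handle in the cassette.
- knife2_mid (a point): Pastry knife, 190 mm long, 0.13 kg (2 or 3 alike; None if absent). Point: mid-length, mid-height. x axis: along it to the blade's tip; z up as it lies. Wooden handle 28 wide, 28 high, x -95 to +5 mm; dark steel blade 38 wide, 5 thick, x +5 to +95, at mid-height (lying on its handle, the blade is 11 clear of the surface). Balances at x = -25. Starts with the handle in the cassette.
- knife3_mid (a point): Pastry knife, 190 mm long, 0.13 kg (2 or 3 alike; None if absent). Point: mid-length, mid-height. x axis: along it to the blade's tip; z up as it lies. Wooden handle 28 wide, 28 high, x -95 to +5 mm; dark steel blade 38 wide, 5 thick, x +5 to +95, at mid-height (lying on its handle, the blade is 11 clear of the surface). Balances at x = -25. Starts with the handle in the cassette.
- cassette: Grey wash cassette, fixed, 130 deep (x) plus a 40 mm lip of the floor in front, 236 wide (y), 77 mm high; origin: centre of underside; open front faces its -x. Three bays at y = -75, 0, +75 mm, each 69 wide, floor 30 mm up, roof underside 72 mm. Handles lie inside, out of reach under the roof; blades stick out of the front. Knives slide out along -x.
- case: White knife case, fixed; origin on the underside; x from its open front (x = -75 mm) to the back wall (inner face +100). Inside y = +-122 mm, walls 56 high, floor 6 thick. A knife is home with its tip at the back wall (its middle at x = +5), handle flat on the floor, butt about 15 mm out of the front.
- guard (a point): Middle of the front edge of the case's guard plate, 37 mm above the counter (its top), at case x = +18 mm; its axes are the case's. Under it, from here to the back wall, 3 blade pockets at y = -72, 0, +72 mm, 56 wide, 26 high above the floor, 82 deep, one knife each; grey ribs mark the walls between. A handle is too thick to enter.
- lid (a joint): Angle of the case's clear, steel-edged lid, rad: 0 = standing open on its stay (1.45 rad up from closed); 1.45 = fully closed. The stiff hinge keeps it at any angle; pushing the free edge takes about 2 N. It cannot go down while the stay is locked.
- lid_hinge (a point): Middle of the lid's hinge line at the case's back: case x = +105 mm, 58 mm above the counter; the line runs along the case's y.
- lid_edge (a point): Middle of the lid's free edge, 180 mm from the hinge; lid 254 wide, 6 mm thick, rim turned in 14 mm. Open, it stands up at the back leaning slightly to the front; to close, the edge swings forward and down. Its outer side faces the case's +x when open, up when closed.
- stay (a joint): Bend of the folding stay's knee, rad: 0 = locked (on its stop, sagging past centre), 0.2 = straight (centre), more = unlocked and folding; about 2.8 with the lid closed. Moved by hand with 1 to 3 N.
- stay_knob (a point): Centre of the black knob on the stay's knee: cylinder 18 mm thick, 40 long along the case's y, 50 mm out from the stay on the case's -y side. Locked: 97 mm above the counter at case x = +40. To unlock, move it up and to the front, about 38 deg above the case's -x (square to the stay): centre after 9 mm, well unlocked after 30 to 40.
- stay_foot (a point): Pivot of the stay's lower link on the case's -y side: case x = -25 mm, 28 mm above the counter. Each link is 95 mm long; the upper one is pinned to the lid 120 mm from its hinge. As the lid goes down, the knee folds to the front, beside the case.
- pepper_mill: turned dark-wood pepper mill, 52 mm across, 168 mm tall, origin at the centre of its underside; not part of the job, to be left where it stands.
- steel_bowl: steel bowl, 150 mm across, 60 mm tall, origin at the centre of its underside; not part of the job, to be left where it stands.
- measuring_cup: white plastic cup, 72 mm across, 75 mm tall, origin at the centre of its underside; not part of the job, to be left where it stands.
- steel_jug: aluminium jug with a handle, 100 mm across, 120 mm tall, origin at the centre of its underside; not part of the job, to be left where it stands.
- spice_jar: amber glass jar, 56 mm across, 90 mm tall, origin at the centre of its underside; not part of the job, to be left where it stands.
- dough_block: pale wooden block 110 x 70 x 30 mm, origin at the centre of its underside; not part of the job, to be left where it stands.

How it is judged:
By the outcome, as a careful person would: the job done as asked, in the order asked, and still so for the second after the job is handed in, with the robot touching nothing.
Of knife1, knife2, knife3 only 2 to 3 are there at a start; the rules pass over those that are not, and their reading is None.
At some moment in a run one of knife1, knife2, knife3 may be knocked a few centimetres aside while the robot is not near it.
Once in a run the grip may slacken for a moment while it holds something.
It also fails if it takes over 210 s, if anything falls off the work surface, if the arm or the gripper's body presses on something with over 40 N, if the wrist force passes 120 N, or if a joint passes its speed limit or range.

## Working session

There is one attempt and no reset: what is moved stays moved. The work goes in short steps, Python scripts to look and compute and a shell command to move; the robot and the scene stay as the last step left them, time stands still between calls to the robot, and variables do not carry over. Pictures are saved under pics/ and viewed, at most 14 in all, crops included, and the job is handed in when it is done.

```bash
mkdir -p pics && ls && cat > h.py <<'E'
from bench import env
import numpy as np, cv2
from scipy.spatial.transform import Rotation as R
def cam(name,save=None):
    p,d=env.read_camera(name)
    if save: cv2.imwrite('pics/'+save,p[:,:,::-1])
    return p,d
def Rc(m):
    a=np.array(m['attitude'],float)
    if a.shape==(3,3): return a
    return R.from_euler('xyz',a).as_matrix() if a.size==3 else R.from_quat(a).as_matrix()
def rays(name,uv):
    m=env.camera_model(name)
    K=np.array([[m['fx'],0,m['cx']],[0,m['fy'],m['cy']],[0,0,1]],float)
    n=cv2.undistortPoints(np.array(uv,float).reshape(-1,1,2),K,np.array(m['distortion'],float)).reshape(-1,2)
    d=np.c_[n[:,0],-n[:,1],-np.ones(len(n))]
    return np.array(m['position'],float),d@Rc(m).T
def onplane(name,uv,z):
    o,d=rays(name,uv); return o+d*((z-o[2])/d[:,2])[:,None]
def bydepth(name,uv,depth):
    o,d=rays(name,uv); uv=np.round(np.array(uv)).astype(int).reshape(-1,2)
    return o+d*depth[uv[:,1],uv[:,0]][:,None]
def cloud(name,depth):
    v,u=np.mgrid[0:480,0:640]; return bydepth(name,np.c_[u.ravel(),v.ravel()],depth).reshape(480,640,3)
E
python3 - <<'E'
from h import *
for n in('side','top'):
    print(env.camera_model(n)); p,d=cam(n,n+'0.png'); np.save(n+'0d.npy',d);np.save(n+'0p.npy',p)
s=env.read_state();print(s)
E
```

```text
pics
{'fx': 492.4468753243034, 'fy': 492.4468753243034, 'cx': 322.92237596242353, 'cy': 241.05325880872158, 'distortion': array([-0.11813034,  0.        ,  0.        ,  0.        ,  0.        ]), 'position': array([ 276.26008766,  761.25168009, 1074.9510126 ]), 'attitude': array([ 0.72928046, -0.00913912, -2.81537887])}
{'fx': 596.7962796371932, 'fy': 596.7962796371932, 'cx': 325.2450733450677, 'cy': 238.6860038749309, 'distortion': array([-0.0159271,  0.       ,  0.       ,  0.       ,  0.       ]), 'position': array([ 222.87981011,  -26.7657491 , 1826.31805549]), 'attitude': array([ 1.77370877e-01, -1.29693510e-03, -1.56260117e+00])}
{'t': 0.1, 'qpos': array([ 1.06052137,  0.59202374,  0.04828986,  1.60968378, -0.03328338,
        0.94272951, -0.0337049 ]), 'qvel': array([-0.00049317, -0.00243486,  0.0008965 , -0.00170094, -0.00013361,
        0.00066426, -0.00137353]), 'joint_torque': array([ 5.58629268e-03, -5.49989176e+01,  1.55345365e+00, -1.98823518e+01,
        9.65728483e-03,  3.83794380e-03,  7.99174273e-07]), 'ee_pos': array([ 293.21396011, -662.27477944,  244.26132536]), 'eef_rot': array([-3.13955590e+00,  1.19170581e-04,  4.16872530e-01]), 'contact_force': array([0.31905788, 0.80364031, 0.09538144]), 'ft_torque': array([ 0.00677757,  0.00353382, -0.06230824]), 'gripper_force': 0.0, 'grip_width': 85.69311398178361}
```

View pics/side0.png

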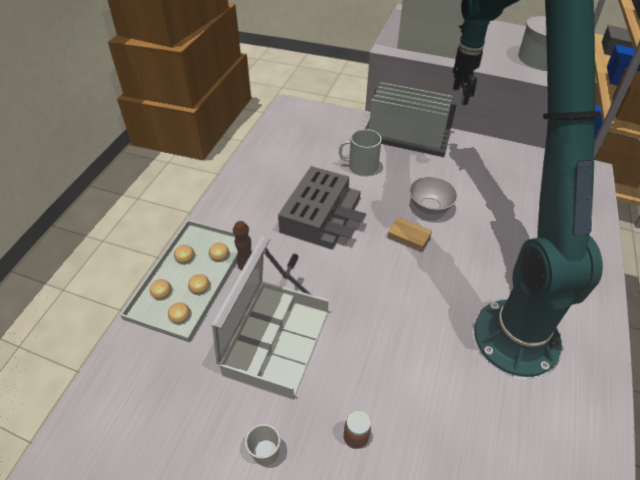

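View pics/top0.png

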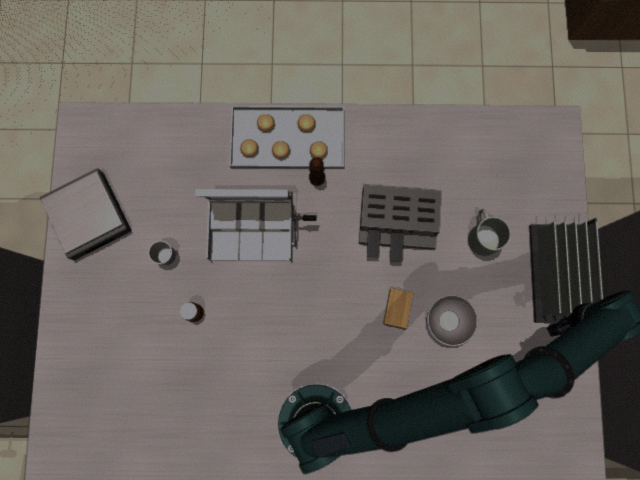

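Side view: case around (275,335) with lid open, knob at (292,262), cassette at (322,207) with blades near (345,215). Top view: case at (250,232), knob at (309,218), and cassette at (400,215) with two blades at (373,247) and (396,247).

```bash
python3 - <<'E'
from h import *
p=np.load('side0p.npy');q=np.load('top0p.npy')
a=cv2.resize(p[150:270,260:400],None,fx=4,fy=4,interpolation=cv2.INTER_CUBIC)
a=cv2.resize(a,(400,343));b=cv2.resize(q[170:280,340:460],(400,343),interpolation=cv2.INTER_CUBIC)
c=np.hstack([a,b]);cv2.imwrite('pics/c1.png',np.clip(c[:,:,::-1].astype(int)*1.5,0,255).astype(np.uint8))
d=np.load('top0d.npy');C=cloud('top',d)
ds=np.load('side0d.npy');S=cloud('side',ds)
# sanity: table
print('table',C[300,250],S[440,180])
# cassette roof
for n,X in(('top',C),('side',S)):
    m=(X[...,2]>70)&(X[...,2]<84)&(X[...,0]>400)&(X[...,1]<-50)&(X[...,1]>-420)
    x=X[m][:,:2].astype(np.float32);
    r=cv2.minAreaRect(x);print(n,'roof',len(x),r,np.median(X[m][:,2]))
    m=(X[...,2]>38)&(X[...,2]<55)&(X[...,0]>380)&(X[...,0]<600)&(X[...,1]<-100)&(X[...,1]>-400)
    mm=m.astype(np.uint8);k,l,st,ce=cv2.connectedComponentsWithStats(mm)
    for i in range(1,k):
        if st[i,4]>25: print(n,'blade?',st[i],X[l==i].mean(0),cv2.minAreaRect(X[l==i][:,:2].astype(np.float32)))
    # case walls
    m=(X[...,2]>48)&(X[...,2]<62)&(X[...,0]>400)&(X[...,0]<700)&(X[...,1]>0)&(X[...,1]<350)
    print(n,'walls',m.sum(),cv2.minAreaRect(X[m][:,:2].astype(np.float32)))
    m=(X[...,2]>33)&(X[...,2]<41)&(X[...,0]>400)&(X[...,0]<700)&(X[...,1]>20)&(X[...,1]<350)
    print(n,'guard',m.sum(),cv2.minAreaRect(X[m][:,:2].astype(np.float32)))
    m=(X[...,2]>90)&(X[...,2]<120)&(X[...,0]>400)&(X[...,0]<800)&(X[...,1]>-80)&(X[...,1]<40)
    print(n,'knob',m.sum(),X[m].mean(0),X[m].min(0),X[m].max(0))
    m=(X[...,2]>225)&(X[...,2]<255)&(X[...,0]>400)&(X[...,0]<900)&(X[...,1]>-80)&(X[...,1]<400)
    print(n,'lidtop',m.sum(),cv2.minAreaRect(X[m][:,:2].astype(np.float32)),X[m][:,2].max())
E
```

```text
table [358.75777191 202.81168203  -8.52667748] [683.16106688 506.22300023   0.92583815]
top roof 2864 ((632.8118286132812, -254.45285034179688), (236.817626953125, 132.32456970214844), 85.97954559326172) 76.04123691002144
top blade? [367 227  14  30 345] [ 533.1222724  -172.67035912   45.74803412] ((534.3160400390625, -172.59323120117188), (38.54867935180664, 90.2511215209961), 86.76222229003906)
top blade? [390 229  14  33 361] [ 521.87879402 -242.9026428    45.73606274] ((523.6128540039062, -243.2876739501953), (37.2421989440918, 98.29742431640625), 87.3882827758789)
top walls 404 ((571.9557495117188, 199.26441955566406), (268.59002685546875, 181.73341369628906), 89.9184341430664)
top guard 1316 ((577.514404296875, 196.973388671875), (264.2943115234375, 162.16412353515625), 89.54884338378906)
top knob 153 [657.22321803  11.48979487 104.30932519] [587.18532265 -20.98495074  90.11433352] [748.24516624  39.99816948 119.37835451]
top lidtop 724 ((635.3605346679688, 206.83514404296875), (23.259750366210938, 254.78492736816406), 0.28178080916404724) 247.26811413841233
side roof 2478 ((63
[... 455 characters left out ...]
6483154297)
side blade? [312 232   8   6  30] [ 589.44550847 -130.5022887    46.79632131] ((589.9986572265625, -130.05062866210938), (19.953290939331055, 5.040570259094238), 0.9940413236618042)
side walls 895 ((573.4462890625, 199.54794311523438), (271.2393493652344, 184.68966674804688), 89.60877990722656)
side guard 2777 ((574.309326171875, 197.55421447753906), (181.31576538085938, 275.50201416015625), 0.6170739531517029)
side knob 237 [691.24930886  17.88944869 105.4639357 ] [590.81358357  -9.57393361  90.09934927] [766.31614141  39.92481256 119.82523433]
side lidtop 1025 ((637.7706298828125, 207.48800659179688), (257.2984619140625, 22.691865921020508), 89.73069763183594) 242.9224164951338
```

View pics/c1.png

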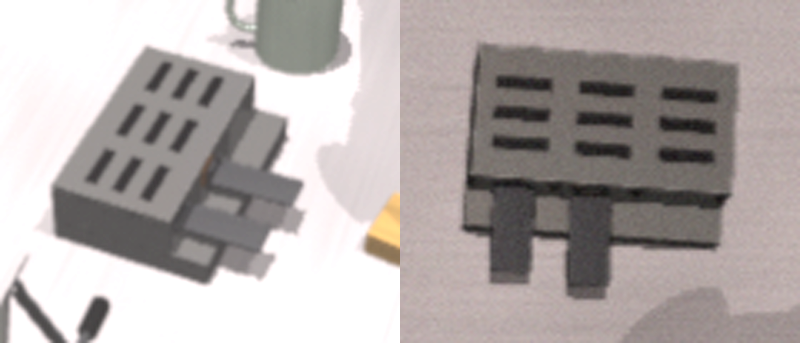

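Two knives: blades at about (373,247) and (396,247) in the top view; the third bay is empty. The case is square to the world with its origin near (557,207), and the cassette is yawed about −3.8°. I'll pull each knife partway by its blade, regrip the handle at the balance point, turn it and insert it.

```bash
cat > go.py <<'E'
import sys
from h import *
# usage: go.py x y z yaw  -> tool-frame offset & turn from the current pose (pointing down)
s=env.read_state();R0=R.from_euler('xyz',s['eef_rot'])
x,y,z,yaw=map(float,sys.argv[1:5])
rp=[np.pi,0] if len(sys.argv)<6 else [float(sys.argv[5]),float(sys.argv[6])]
o=R0.inv().apply(np.array([x,y,z])-s['ee_pos'])/1000
w=(R0.inv()*R.from_euler('xyz',rp+[yaw])).as_rotvec()
print('offset',o.round(4),'turn',w.round(3))
E
python3 go.py 508 -171 150 -0.057; python3 go.py 293 -662 280 0.417
```

```text
offset [ 0.3953 -0.362   0.095 ] turn [-0.002  0.001  0.474]
offset [-0.0001 -0.0004 -0.0357] turn [-0.002  0.    -0.   ]
```

```bash
python3 -m inch '{"offset":[[0.02,-0.02,0],[0.06,-0.055,0],[0.1,-0.09,0],[0.14,-0.13,0],[0.18,-0.165,0],[0.22,-0.2,0],[0.26,-0.24,0],[0.3,-0.275,0],[0.34,-0.31,0],[0.375,-0.34,0.02],[0.395,-0.362,0.06],[0.395,-0.362,0.095],[0.395,-0.362,0.095],[0.395,-0.362,0.095]],"turn":[[0,0,0.04],[0,0,0.08],[0,0,0.12],[0,0,0.16],[0,0,0.2],[0,0,0.24],[0,0,0.28],[0,0,0.32],[0,0,0.36],[0,0,0.4],[0,0,0.44],[0,0,0.474],[0,0,0.474],[0,0,0.474]],"claw":[0.65,0.65,0.65,0.65,0.65,0.65,0.65,0.65,0.65,0.65,0.65,0.65,0.65,0.65]}'; python3 go.py 508 -171 39 -0.057
python3 - <<'E'
from h import *
p,d=cam('side','s1.png');cv2.imwrite('pics/s1c.png',cv2.resize(p[120:290,260:440,::-1],(635,600),interpolation=cv2.INTER_CUBIC))
E
```

```text
t: 1.5
ee_pos: [506.9, -172.0, 149.4]
eef_rot: [-3.141, 0.004, -0.056]
contact_force: [-0.1, -0.4, -0.6]
grip_width: 55.8
gripper_force: 0.0
offset [ 0.0015 -0.0011  0.1104] turn [-0.     0.004  0.001]
```

View pics/s1c.png

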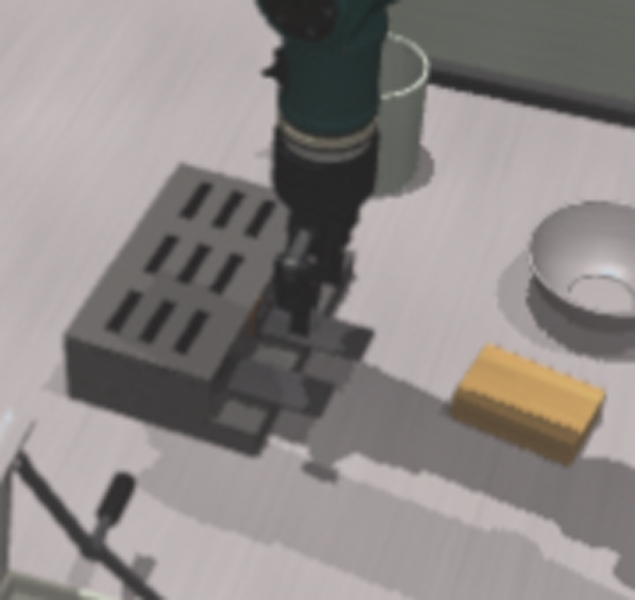

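The gripper hangs above the nearer blade (crop 300,380), lined up with it; nothing has moved. Descending.

```bash
python3 -m inch '{"offset":[[0.001,-0.001,0.03],[0.001,-0.001,0.06],[0.001,-0.001,0.085],[0.001,-0.001,0.1],[0.001,-0.001,0.11],[0.001,-0.001,0.11],[0.001,-0.001,0.11],[0.001,-0.001,0.11],[0.001,-0.001,0.11],[0.001,-0.001,0.11],[0.001,-0.001,0.11]],"turn":[[0,0,0],[0,0,0],[0,0,0],[0,0,0],[0,0,0],[0,0,0],[0,0,0],[0,0,0],[0,0,0],[0,0,0],[0,0,0]],"claw":[0.65,0.65,0.65,0.65,0.65,0.65,0.3,0.3,0.3,0.3,0.3]}'
```

```text
t: 2.65
ee_pos: [509.8, -171.9, 40.9]
eef_rot: [3.141, -0.002, -0.058]
contact_force: [-0.0, -3.1, 2.6]
grip_width: 36.1
gripper_force: 59.4
```

```bash
python3 -m inch '{"offset":[[-0.005,0,0],[-0.015,0,0],[-0.025,0,0],[-0.035,0,0],[-0.045,0,0],[-0.055,0,0],[-0.063,0,0],[-0.063,0,0],[-0.063,0,0]],"turn":[[0,0,0],[0,0,0],[0,0,0],[0,0,0],[0,0,0],[0,0,0],[0,0,0],[0,0,0],[0,0,0]],"claw":[0.3,0.3,0.3,0.3,0.3,0.3,0.3,0.3,0.3]}'
python3 -m inch '{"offset":[[0,0,0],[0,0,0],[0,0,0],[0,0,-0.03],[0,0,-0.07],[0,0,-0.09],[0,0,-0.09]],"turn":[[0,0,0],[0,0,0],[0,0,0],[0,0,0],[0,0,0],[0,0,0],[0,0,0]],"claw":[0.62,0.62,0.62,0.62,0.62,0.62,0.62]}'
cat > blades.py <<'E'
from h import *
for n in('top','side'):
    p,d=cam(n);X=cloud(n,d)
    m=(X[...,2]>37)&(X[...,2]<63)&(X[...,0]>380)&(X[...,0]<600)&(X[...,1]<-100)&(X[...,1]>-400)
    hs=cv2.cvtColor(p,cv2.COLOR_RGB2HSV);wood=m&(hs[...,1]>90)
    for nm,mk in(('all',m),('wood',wood)):
        k,l,st,ce=cv2.connectedComponentsWithStats(mk.astype(np.uint8))
        for i in range(1,k):
            if st[i,4]>40: print(n,nm,st[i],X[l==i].mean(0).round(1),[np.round(v,1) for v in cv2.minAreaRect(X[l==i][:,:2].astype(np.float32))])
    np.save(n+'1p.npy',p)
E
python3 blades.py
```

```text
t: 3.55
ee_pos: [443.0, -167.1, 39.9]
eef_rot: [-3.14, 0.006, -0.058]
contact_force: [-2.6, 0.3, 2.2]
grip_width: 36.3
gripper_force: 59.6
t: 4.25
ee_pos: [448.4, -168.0, 132.8]
eef_rot: [3.14, -0.006, -0.057]
contact_force: [0.1, -0.1, -0.4]
grip_width: 53.0
gripper_force: 0.0
top all [368 227  12  12  52] [ 565.7 -167.    53.6] [array([ 568.4, -167.2]), array([22.5, 46.4]), np.float64(45.4)]
top all [391 229  13  11 102] [ 558.9 -245.2   48.2] [array([ 559.4, -245.7]), array([40.1, 25.9]), np.float64(69.9)]
top wood [369 228  10  11  46] [ 564.5 -166.8   54.3] [array([ 559.9, -172. ]), array([26.3, 32.2]), np.float64(88.1)]
side all [ 312  196   65   49 1013] [ 521.9 -189.1   49.4] [array([ 504.7, -209.6]), array([188.4, 169.2]), np.float64(83.0)]
side wood [321 220  23  16 228] [ 552.6 -164.1   54.5] [array([ 552.6, -168.8]), array([32.1, 61.3]), np.float64(89.3)]
```

```bash
python3 go.py 543 -171 48 -0.057
```

```text
offset [ 0.0964 -0.0019  0.0825] turn [ 0.    -0.001  0.   ]
```

```bash
python3 -m inch '{"offset":[[0.03,0,0],[0.06,-0.001,0],[0.09,-0.002,0],[0.095,-0.002,0.02],[0.095,-0.002,0.05],[0.095,-0.002,0.07],[0.095,-0.002,0.083],[0.095,-0.002,0.083],[0.095,-0.002,0.083],[0.095,-0.002,0.083],[0.095,-0.002,0.083],[0.095,-0.002,0.083],[0.095,-0.002,0.083]],"turn":[[0,0,0],[0,0,0],[0,0,0],[0,0,0],[0,0,0],[0,0,0],[0,0,0],[0,0,0],[0,0,0],[0,0,0],[0,0,0],[0,0,0],[0,0,0]],"claw":[0.6,0.6,0.6,0.6,0.6,0.6,0.6,0.6,0.15,0.15,0.15,0.15,0.15]}'
```

```text
t: 5.65
ee_pos: [541.5, -171.0, 47.9]
eef_rot: [3.141, -0.001, -0.057]
contact_force: [-0.8, -0.0, 1.4]
grip_width: 26.7
gripper_force: 59.1
```

```bash
python3 -m inch '{"offset":[[-0.01,0,-0.002],[-0.03,0,-0.002],[-0.05,0,-0.002],[-0.07,0,-0.002],[-0.09,0,-0.002],[-0.09,0,-0.03],[-0.09,0,-0.07],[-0.09,0,-0.11],[-0.09,0,-0.13],[-0.09,0,-0.13]],"turn":[[0,0,0],[0,0,0],[0,0,0],[0,0,0],[0,0,0],[0,0,0],[0,0,0],[0,0,0],[0,0,0],[0,0,0]],"claw":[0.15,0.15,0.15,0.15,0.15,0.15,0.15,0.15,0.15,0.15]}'
python3 go.py 430 207 180 1.5; python3 - <<'E'
from h import *
p,d=cam('side','s2.png');cv2.imwrite('pics/s2c.png',cv2.resize(p[120:350,240:470,::-1],(600,600),interpolation=cv2.INTER_CUBIC))
q,D=cam('top')
for n,dd in(('side',d),('top',D)):
    X=cloud(n,dd);m=(X[...,2]>70)&(X[...,2]<105)&(X[...,0]>200)&(X[...,0]<450)&(X[...,1]>250)&(X[...,1]<600)
    print('jar',X[m].mean(0),X[m].min(0),X[m].max(0))
E
```

```text
t: 6.65
ee_pos: [452.3, -166.3, 180.1]
eef_rot: [3.14, -0.006, -0.058]
contact_force: [0.4, -0.5, -1.9]
grip_width: 26.9
gripper_force: 59.3
offset [-0.0437 -0.3714 -0.0007] turn [ 0.006 -0.004 -1.558]
jar [321.68194588 373.64098607  89.47141846] [297.10722912 345.29919619  70.69439328] [346.76261327 395.96022037  97.9946447 ]
jar [319.28147733 368.05978098  87.46679176] [295.27912489 343.91163683  70.23275628] [344.72266831 395.57859226 102.26099243]
```

View pics/s2c.png

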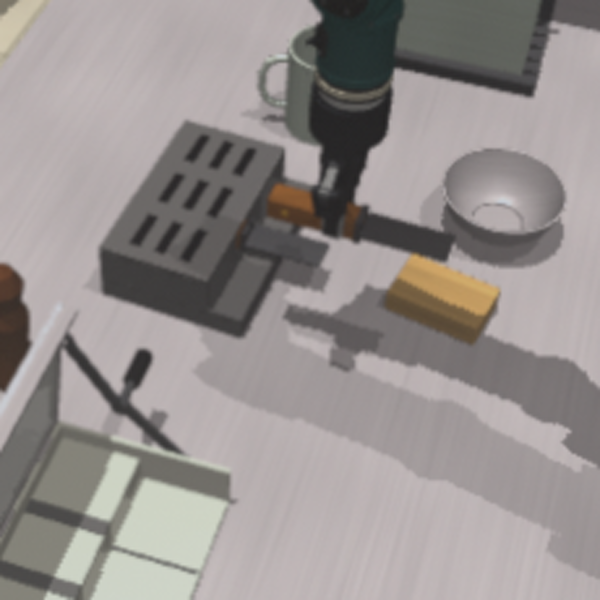

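Knife held level, blade toward the dough block; the other blade is undisturbed at crop (290,245). Jar at (320,371) is clear. Carry and turn.

```bash
python3 -m inch '{"offset":[[0,-0.01,0],[-0.005,-0.04,0],[-0.01,-0.08,0],[-0.015,-0.12,0],[-0.02,-0.16,0],[-0.025,-0.2,0],[-0.03,-0.24,0],[-0.03,-0.28,0],[-0.03,-0.32,0],[-0.03,-0.35,0],[-0.03,-0.37,0],[-0.03,-0.37,0],[-0.03,-0.37,0]],"turn":[[0,0,-0.1],[0,0,-0.24],[0,0,-0.38],[0,0,-0.52],[0,0,-0.66],[0,0,-0.8],[0,0,-0.94],[0,0,-1.08],[0,0,-1.22],[0,0,-1.36],[0,0,-1.5],[0,0,-1.6],[0,0,-1.6]],"claw":[0.15,0.15,0.15,0.15,0.15,0.15,0.15,0.15,0.15,0.15,0.15,0.15,0.15]}'
python3 go.py 450 279 130 3.1416
```

```text
t: 8.05
ee_pos: [441.0, 205.4, 175.4]
eef_rot: [-3.137, 0.001, 1.544]
contact_force: [0.1, 0.4, -1.9]
grip_width: 27.2
gripper_force: 59.2
offset [0.0739 0.0072 0.0453] turn [-0.004 -0.003 -1.597]
```

```bash
python3 -m inch '{"offset":[[0.01,0,0],[0.03,0,0],[0.05,0.005,0],[0.07,0.007,0],[0.074,0.007,0],[0.074,0.007,0],[0.074,0.007,0],[0.074,0.007,0],[0.074,0.007,0],[0.074,0.007,0],[0.074,0.007,0],[0.074,0.007,0.02],[0.074,0.007,0.045],[0.074,0.007,0.045]],"turn":[[0,0,-0.1],[0,0,-0.24],[0,0,-0.38],[0,0,-0.52],[0,0,-0.66],[0,0,-0.8],[0,0,-0.94],[0,0,-1.08],[0,0,-1.22],[0,0,-1.36],[0,0,-1.5],[0,0,-1.597],[0,0,-1.597],[0,0,-1.597]],"claw":[0.15,0.15,0.15,0.15,0.15,0.15,0.15,0.15,0.15,0.15,0.15,0.15,0.15,0.15]}'
python3 go.py 450 279 27 3.1416
python3 - <<'E'
from h import *
p,d=cam('top','t3.png');cv2.imwrite('pics/t3c.png',np.clip(1.4*cv2.resize(p[170:300,180:330,::-1],(690,598),interpolation=cv2.INTER_CUBIC).astype(float),0,255).astype(np.uint8))
E
```

```text
t: 9.45
ee_pos: [449.4, 275.6, 128.6]
eef_rot: [-3.136, -0.007, 3.137]
contact_force: [-0.0, -0.7, -1.9]
grip_width: 27.1
gripper_force: 59.1
offset [-0.0014  0.004   0.1015] turn [-0.006 -0.007 -0.005]
```

View pics/t3c.png

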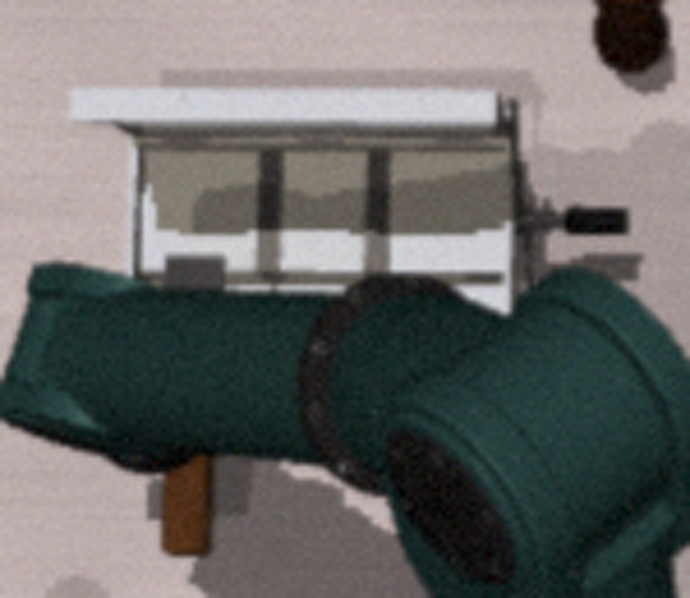

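```bash
python3 - <<'E'
from h import *
c=lambda x,y:(180+x/4.6,170+y/4.6)
print('ribs z37',onplane('top',[c(270,190),c(377,190)],37).round(1))
print('guard front z37',onplane('top',[c(250,275),c(470,278)],37).round(1))
print('blade',onplane('top',[c(196,256),c(196,280)],125).round(1),'butt',onplane('top',[c(187,552)],125).round(1))
print('knob',onplane('top',[c(565,220),c(628,220)],100).round(1))
p=np.load('side0p.npy');cv2.imwrite('pics/s0c.png',np.clip(1.3*cv2.resize(p[230:400,200:340,::-1],(494,600),interpolation=cv2.INTER_CUBIC).astype(float),0,255).astype(np.uint8))
E
```

```text
ribs z37 [[626.8 240.1  37. ]
 [627.4 168.6  37. ]]
guard front z37 [[568.9 251.4  37. ]
 [568.1 105.3  37. ]]
blade [[563.9 272.3 125. ]
 [548.4 271.7 125. ]] butt [[376.6 270.7 125. ]]
knob [[ 5.944e+02  4.030e+01  1.000e+02]
 [ 5.948e+02 -2.000e-01  1.000e+02]]
```

View pics/s0c.png

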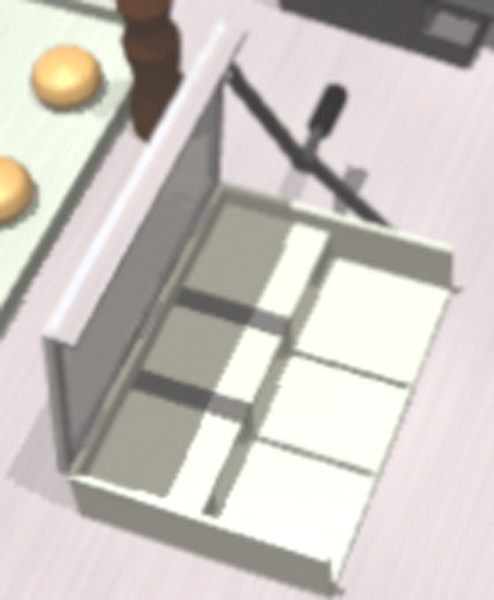

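Crop shows the case empty, three pockets with ribs at crop (235,310) and (190,395), stay and knob at (325,110). Knife blade aligned; back off, lower, then slide in.

```bash
python3 -m inch '{"offset":[[0.012,0.004,0.01],[0.012,0.004,0.04],[0.012,0.004,0.07],[0.012,0.004,0.09],[0.012,0.004,0.1],[0.012,0.004,0.1],[0.0,0.004,0.1],[-0.015,0.004,0.1],[-0.03,0.004,0.1],[-0.045,0.004,0.1],[-0.055,0.004,0.1],[-0.065,0.004,0.1],[-0.07,0.004,0.1],[-0.07,0.004,0.1]],"turn":[[0,0,0],[0,0,-0.005],[0,0,-0.005],[0,0,-0.005],[0,0,-0.005],[0,0,-0.005],[0,0,-0.005],[0,0,-0.005],[0,0,-0.005],[0,0,-0.005],[0,0,-0.005],[0,0,-0.005],[0,0,-0.005],[0,0,-0.005]],"claw":[0.15,0.15,0.15,0.15,0.15,0.15,0.15,0.15,0.15,0.15,0.15,0.15,0.15,0.15]}'
```

```text
t: 10.9
ee_pos: [478.9, 278.9, 26.5]
eef_rot: [-3.124, -0.062, -3.116]
contact_force: [-62.2, 0.4, 1.5]
grip_width: 27.0
gripper_force: 94.7
```

```bash
python3 -m inch '{"offset":[[0.02,0,0],[0.035,0,0],[0.04,0,0],[0.04,0,0]],"turn":[[0,0,0],[0,0,0],[0,0,0],[0,0,0]],"claw":[0.15,0.15,0.15,0.15]}'
python3 - <<'E'
from h import *
p,d=cam('side');cv2.imwrite('pics/s4c.png',np.clip(1.3*cv2.resize(p[250:410,200:400,::-1],(750,600),interpolation=cv2.INTER_CUBIC).astype(float),0,255).astype(np.uint8))
E
```

```text
t: 11.3
ee_pos: [479.4, 281.8, 31.9]
eef_rot: [-3.14, -0.004, -3.139]
contact_force: [-4.4, 0.2, -10.0]
grip_width: 26.7
gripper_force: 71.0
```

View pics/s4c.png

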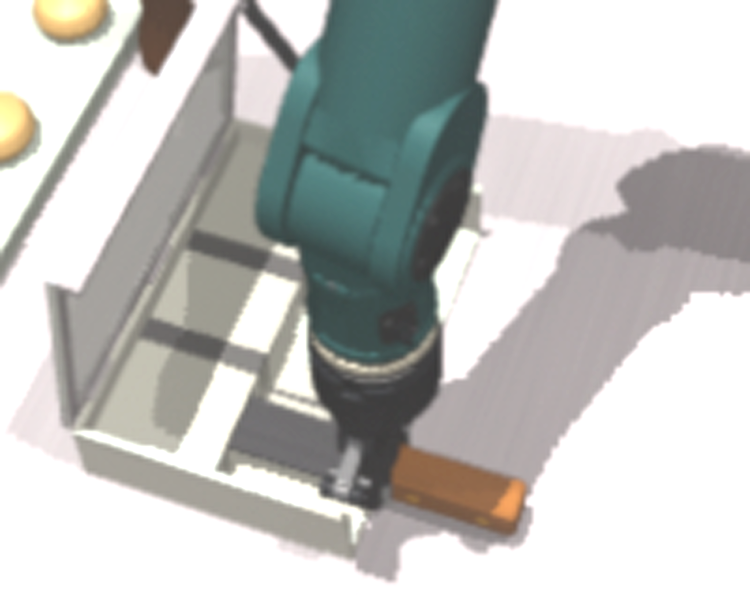

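```bash
python3 - <<'E'
from h import *
p,d=cam('side');X=cloud('side',d)
f=lambda x,y:(round(200+x/3.75),round(250+y/3.75))
for nm,(x,y) in dict(tip=(250,430),bl1=(270,435),bl2=(295,443),bl3=(320,450),h1=(410,465),h2=(450,475),h3=(500,487),guard=(225,420),guard2=(200,440),floor=(300,340),floor2=(310,480),wall=(250,490)).items():
    u,v=f(x,y);print(nm,(u,v),X[v-1:v+2,u-1:u+2].reshape(-1,3).mean(0).round(1),p[v,u])
print(env.read_state()['ee_pos'],env.read_state()['contact_force'])
E
```

```text
tip (267, 365) [564.6 286.1  33. ] [87 86 87]
bl1 (272, 366) [552.6 284.7  33.2] [88 87 87]
bl2 (279, 368) [535.1 284.4  33.9] [88 86 88]
bl3 (285, 370) [520.1 284.5  33.9] [88 86 87]
h1 (309, 374) [462.3 280.9  44.7] [111  79  55]
h2 (320, 377) [436.4 279.3  43.5] [112  80  58]
h3 (333, 380) [406.2 276.6  43.1] [120  85  61]
guard (260, 362) [581.4 286.9  38.7] [219 216 201]
guard2 (253, 367) [591.4 304.6  39.5] [222 221 209]
floor (280, 341) [534.7 265.3 125.9] [203 208 197]
floor2 (283, 378) [523.3 293.1   6.9] [121 119 112]
wall (267, 381) [543.7 332.   53. ] [157 157 150]
[481.49366221 281.76817684  32.05781047] [ -5.13279789  -0.23821409 -11.21966962]
```

```bash
python3 -m inch '{"offset":[[0,0,0.004],[0,0,0.008],[0,0,0.008]],"turn":[[0,0,0],[0,0,0],[0,0,0]],"claw":[0.15,0.15,0.15]}'; python3 - <<'E'
from h import *
p,d=cam('side');X=cloud('side',d);hs=cv2.cvtColor(p,cv2.COLOR_RGB2HSV)
m=(X[...,2]>20)&(X[...,2]<60)&(X[...,0]>340)&(X[...,0]<520)&(X[...,1]>240)&(X[...,1]<320)&(hs[...,1]>90)
print('wood',X[m].min(0).round(1),X[m].max(0).round(1),np.percentile(X[m][:,2],80))
x=np.where(m);print(x[0].min(),x[0].max(),x[1].min(),x[1].max())
m=(X[...,2]>8)&(X[...,2]<60)&(X[...,0]>500)&(X[...,0]<600)&(X[...,1]>266)&(X[...,1]<298)&(p.max(2)<100)
for a in range(500,600,10):
    k=m&(X[...,0]>a)&(X[...,0]<a+10)
    if k.sum()>3: print(a,k.sum(),np.median(X[k],0).round(1))
E
```

```text
t: 11.7
ee_pos: [485.4, 282.7, 25.0]
eef_rot: [3.141, 0.005, -3.141]
contact_force: [1.0, -2.5, -0.4]
grip_width: 27.0
gripper_force: 71.2
wood [397.9 269.6  20.1] [476.7 297.2  40.9] 37.489259810751676
370 392 302 336
510 24 [517.1 286.9  27. ]
520 51 [525.3 281.8  27.2]
530 51 [535.2 283.7  25.8]
540 52 [545.3 282.7  26.9]
550 53 [554.9 282.6  27.4]
560 51 [565.1 282.6  27.1]
570 38 [573.6 283.5  27.2]
```

```bash
python3 -m inch '{"offset":[[-0.005,-0.002,0],[-0.012,-0.002,0],[-0.02,-0.002,0],[-0.028,-0.002,0],[-0.028,-0.002,0]],"turn":[[0,0,0],[0,0,0],[0,0,0],[0,0,0],[0,0,0]],"claw":[0.15,0.15,0.15,0.15,0.15]}'
```

```text
t: 12.25
ee_pos: [511.9, 281.3, 24.4]
eef_rot: [3.14, 0.002, -3.14]
contact_force: [0.6, 0.4, -1.5]
grip_width: 27.2
gripper_force: 71.2
```

```bash
python3 -m inch '{"offset":[[-0.007,-0.001,0],[-0.014,-0.001,0],[-0.021,-0.001,0],[-0.028,-0.001,0],[-0.034,-0.001,0],[-0.034,-0.001,0]],"turn":[[0,0,0],[0,0,0],[0,0,0],[0,0,0],[0,0,0],[0,0,0]],"claw":[0.15,0.15,0.15,0.15,0.15,0.15]}'
```

```text
t: 12.85
ee_pos: [545.1, 279.9, 24.2]
eef_rot: [3.141, 0.001, -3.14]
contact_force: [0.0, 0.1, -1.7]
grip_width: 26.6
gripper_force: 71.2
```

```bash
python3 -m inch '{"offset":[[-0.003,0,0],[-0.006,0,0],[-0.009,0,0],[-0.011,0,0],[-0.011,0,0]],"turn":[[0,0,0],[0,0,0],[0,0,0],[0,0,0],[0,0,0]],"claw":[0.15,0.15,0.15,0.15,0.15]}'
```

```text
t: 13.35
ee_pos: [555.1, 280.1, 24.3]
eef_rot: [3.141, 0.0, -3.139]
contact_force: [0.4, -0.0, -1.9]
grip_width: 26.9
gripper_force: 71.2
```

```bash
python3 -m inch '{"offset":[[-0.003,0,0],[-0.006,0,0],[-0.009,0,0],[-0.009,0,0]],"turn":[[0,0,0],[0,0,0],[0,0,0],[0,0,0]],"claw":[0.15,0.15,0.15,0.15]}'
```

```text
t: 13.75
ee_pos: [556.3, 280.2, 23.9]
eef_rot: [-3.138, -0.011, -3.136]
contact_force: [-12.8, -1.2, 6.7]
grip_width: 27.2
gripper_force: 70.6
```

Contact at the expected depth; ease the push, lower, release.

```bash
python3 -m inch '{"offset":[[0.003,0,0.002],[0.005,0,0.003],[0.005,0,0.003],[0.005,0,0.003],[0.005,0,0.003],[0.005,0,0.003],[0.005,0,-0.03],[0.0,0,-0.08],[-0.0,0,-0.13],[0,0,-0.15]],"turn":[[0,0,0],[0,0,0],[0,0,0],[0,0,0],[0,0,0],[0,0,0],[0,0,0],[0,0,0],[0,0,0],[0,0,0]],"claw":[0.15,0.15,0.15,0.5,0.5,0.5,0.5,0.5,0.5,0.5]}'
cat > home.py <<'E'
from h import *
p,d=cam('side');X=cloud('side',d);hs=cv2.cvtColor(p,cv2.COLOR_RGB2HSV)
m=(X[...,2]>10)&(X[...,2]<60)&(X[...,0]>340)&(X[...,0]<620)&(X[...,1]>100)&(X[...,1]<330)&(hs[...,1]>90)
k,l,st,ce=cv2.connectedComponentsWithStats(m.astype(np.uint8))
for i in range(1,k):
    if st[i,4]>40:
        q=X[l==i];print('wood',st[i],np.percentile(q,2,axis=0).round(1),np.percentile(q,98,axis=0).round(1))
        for a in range(450,580,15):
            w=q[(q[:,0]>a)&(q[:,0]<a+15)]
            if len(w)>5: print(a,np.percentile(w[:,2],75).round(1),w[:,1].mean().round(1))
E
python3 home.py; python3 blades.py
```

```text
t: 14.75
ee_pos: [566.1, 282.5, 179.6]
eef_rot: [3.137, 0.007, -3.138]
contact_force: [0.6, 0.5, 0.0]
grip_width: 42.7
gripper_force: 0.0
wood [268 359  40  24 507] [470.  268.4  16.8] [559.  292.8  38.6]
465 35.6 283.3
480 35.7 282.9
495 35.3 283.1
510 35.8 283.2
525 36.0 283.3
540 35.8 282.6
555 35.4 282.9
top all [390 229  14  33 380] [ 523.2 -242.3   46.7] [array([ 523.4, -242.7]), array([39.8, 98.2]), np.float64(88.3)]
side all [326 197  40  26 392] [ 534.5 -239.5   47.9] [array([ 530.1, -244.3]), array([ 83.8, 106. ]), np.float64(87.1)]
side all [312 230   8   8  47] [ 588.9 -130.1   50.9] [array([ 589.4, -130.1]), array([ 6.9, 20.4]), np.float64(83.7)]
```

Knife 1 is home (butt at 467, top level at 35.5). Going back for knife 2.

```bash
python3 -m inch '{"offset":[[0.03,0,0],[0.07,0,0],[0.1,-0.02,0],[0.1,-0.06,0],[0.1,-0.1,0],[0.1,-0.14,0],[0.1,-0.18,0],[0.1,-0.22,0],[0.1,-0.26,0],[0.1,-0.3,0],[0.1,-0.34,0],[0.1,-0.38,0],[0.1,-0.42,0],[0.1,-0.42,0]],"turn":[[0,0,0],[0,0,0.1],[0,0,0.24],[0,0,0.38],[0,0,0.52],[0,0,0.66],[0,0,0.8],[0,0,0.94],[0,0,1.08],[0,0,1.22],[0,0,1.36],[0,0,1.5],[0,0,1.6],[0,0,1.6]],"claw":[0.5,0.5,0.6,0.65,0.65,0.65,0.65,0.65,0.65,0.65,0.65,0.65,0.65,0.65]}'
python3 go.py 503 -240 150 -0.05
```

```text
t: 16.3
ee_pos: [463.5, -146.7, 172.9]
eef_rot: [-3.139, 0.003, 1.533]
contact_force: [-0.5, 0.1, 0.1]
grip_width: 55.5
gripper_force: 0.0
offset [-0.0917  0.043   0.0231] turn [0.    0.005 1.583]
```

```bash
python3 -m inch '{"offset":[[-0.02,0.01,0],[-0.04,0.02,0],[-0.06,0.03,0],[-0.09,0.042,0],[-0.092,0.043,0],[-0.092,0.043,0],[-0.092,0.043,0],[-0.092,0.043,0],[-0.092,0.043,0],[-0.092,0.043,0],[-0.092,0.043,0.01],[-0.092,0.043,0.023],[-0.092,0.043,0.023]],"turn":[[0,0,0.14],[0,0,0.28],[0,0,0.42],[0,0,0.56],[0,0,0.7],[0,0,0.84],[0,0,0.98],[0,0,1.12],[0,0,1.26],[0,0,1.4],[0,0,1.54],[0,0,1.583],[0,0,1.583]],"claw":[0.65,0.65,0.65,0.65,0.65,0.65,0.65,0.65,0.65,0.65,0.65,0.65,0.65]}'
python3 go.py 503 -240 39 -0.05
python3 blades.py; cd pics; python3 -c "
import cv2,numpy as np
p=np.load('../side1p.npy');cv2.imwrite('s5c.png',cv2.resize(p[120:290,260:440,::-1],(635,600),interpolation=cv2.INTER_CUBIC))"
```

```text
t: 17.6
ee_pos: [503.8, -231.8, 148.8]
eef_rot: [-3.14, 0.006, -0.036]
contact_force: [-0.9, 0.1, 0.1]
grip_width: 55.4
gripper_force: 0.0
offset [1.000e-04 8.300e-03 1.098e-01] turn [-0.001  0.006  0.014]
side all [326 204  40  19 367] [ 532.1 -236.4   48. ] [array([ 531.7, -235. ]), array([109.9,  53.3]), np.float64(5.2)]
side all [313 229   7   9  45] [ 589.1 -130.9   50.7] [array([ 588.9, -130.3]), array([ 6.7, 19.8]), np.float64(83.3)]
```

View pics/s5c.png

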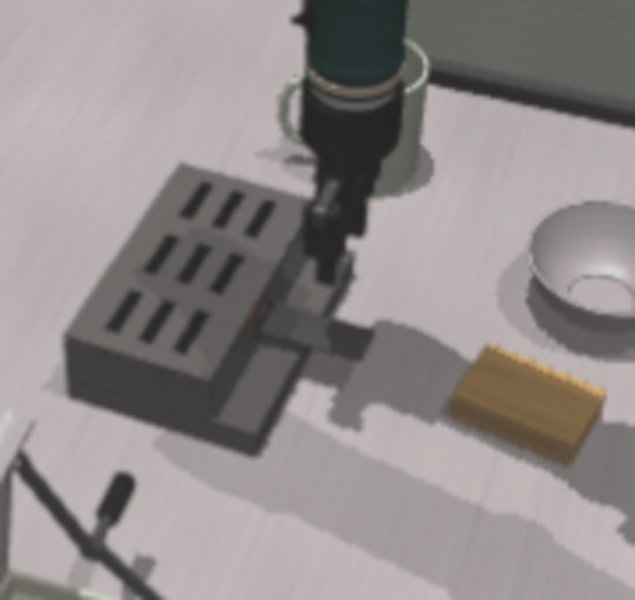

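Blade of knife 2 is unchanged (crop 260–370, 330). Descend and grip.

```bash
python3 -m inch '{"offset":[[0,0.008,0.01],[0,0.008,0.04],[0,0.008,0.07],[0,0.008,0.095],[0,0.008,0.11],[0,0.008,0.11],[0,0.008,0.11],[0,0.008,0.11],[0,0.008,0.11],[0,0.008,0.11],[0,0.008,0.11]],"turn":[[0,0,0.01],[0,0,0.01],[0,0,0.01],[0,0,0.01],[0,0,0.01],[0,0,0.01],[0,0,0.01],[0,0,0.01],[0,0,0.01],[0,0,0.01],[0,0,0.01]],"claw":[0.65,0.65,0.65,0.65,0.65,0.65,0.3,0.3,0.3,0.3,0.3]}'
```

```text
t: 18.8
ee_pos: [505.9, -241.7, 42.1]
eef_rot: [3.141, -0.002, -0.048]
contact_force: [0.1, -1.3, 1.2]
grip_width: 36.1
gripper_force: 59.8
```

```bash
python3 -m inch '{"offset":[[-0.005,0,0],[-0.015,0,0],[-0.025,0,0],[-0.035,0,0],[-0.045,0,0],[-0.055,0,0],[-0.058,0,0],[-0.058,0,0]],"turn":[[0,0,0],[0,0,0],[0,0,0],[0,0,0],[0,0,0],[0,0,0],[0,0,0],[0,0,0]],"claw":[0.3,0.3,0.3,0.3,0.3,0.3,0.3,0.3]}'
python3 -m inch '{"offset":[[0,0,0],[0,0,0],[0,0,0],[0,0,-0.03],[0,0,-0.07],[0,0,-0.09],[0,0,-0.09]],"turn":[[0,0,0],[0,0,0],[0,0,0],[0,0,0],[0,0,0],[0,0,0],[0,0,0]],"claw":[0.62,0.62,0.62,0.62,0.62,0.62,0.62]}'
python3 blades.py;python3 go.py 543 -242 48 -0.05
```

```text
t: 19.6
ee_pos: [445.0, -238.2, 41.1]
eef_rot: [-3.141, 0.004, -0.049]
contact_force: [-1.6, -0.7, 2.5]
grip_width: 36.4
gripper_force: 59.9
t: 20.3
ee_pos: [449.4, -239.3, 133.9]
eef_rot: [3.139, -0.006, -0.048]
contact_force: [0.1, -0.3, 0.2]
grip_width: 52.8
gripper_force: 0.0
top all [391 229  12  28 164] [ 541.7 -237.8   53.5] [array([ 531.4, -240.9]), array([31.6, 84.3]), np.float64(83.9)]
top wood [392 229  10  21 136] [ 545.6 -238.9   54.4] [array([ 540.5, -241.3]), array([27.1, 60.2]), np.float64(86.8)]
side all [326 196  60  32 633] [ 505.6 -236.6   49.9] [array([ 500.3, -244.6]), array([ 88.4, 165.8]), np.float64(87.2)]
side all [312 229   8   9  45] [ 588.8 -130.3   50.4] [array([ 589.4, -129.6]), array([ 9.2, 20.5]), np.float64(86.6)]
side wood [331 204  23  16 227] [ 545.6 -234.5   54.2] [array([ 544. , -246.1]), array([53.7, 62.2]), np.float64(79.3)]
offset [ 0.0954 -0.0009  0.0835] turn [ 0.    -0.001  0.002]
```

```bash
python3 -m inch '{"offset":[[0.03,0,0],[0.06,-0.001,0],[0.09,-0.001,0],[0.094,-0.001,0.02],[0.094,-0.001,0.05],[0.094,-0.001,0.07],[0.094,-0.001,0.083],[0.094,-0.001,0.083],[0.094,-0.001,0.083],[0.094,-0.001,0.083],[0.094,-0.001,0.083],[0.094,-0.001,0.083],[0.094,-0.001,0.083]],"turn":[[0,0,0],[0,0,0],[0,0,0],[0,0,0],[0,0,0],[0,0,0],[0,0,0],[0,0,0],[0,0,0],[0,0,0],[0,0,0],[0,0,0],[0,0,0]],"claw":[0.6,0.6,0.6,0.6,0.6,0.6,0.6,0.6,0.15,0.15,0.15,0.15,0.15]}'
python3 -m inch '{"offset":[[-0.01,0,-0.002],[-0.03,0,-0.002],[-0.05,0,-0.002],[-0.07,0,-0.002],[-0.085,0,-0.002],[-0.095,0,-0.01],[-0.1,0,-0.03],[-0.1,0,-0.07],[-0.1,0,-0.11],[-0.1,0,-0.13],[-0.1,0,-0.13]],"turn":[[0,0,0],[0,0,0],[0,0,0],[0,0,0],[0,0,0],[0,0,0],[0,0,0],[0,0,0],[0,0,0],[0,0,0],[0,0,0]],"claw":[0.15,0.15,0.15,0.15,0.15,0.15,0.15,0.15,0.15,0.15,0.15]}'
python3 go.py 435 130 180 1.5
```

```text
t: 21.7
ee_pos: [541.6, -242.1, 49.0]
eef_rot: [3.141, -0.001, -0.048]
contact_force: [0.1, 0.1, 1.9]
grip_width: 26.9
gripper_force: 60.3
t: 22.8
ee_pos: [443.7, -238.2, 181.8]
eef_rot: [3.139, -0.008, -0.048]
contact_force: [0.4, -0.6, -1.6]
grip_width: 26.9
gripper_force: 60.1
offset [-0.0264 -0.3674  0.0006] turn [ 0.008 -0.004 -1.548]
```

```bash
python3 -m inch '{"offset":[[0,-0.01,0],[-0.005,-0.04,0],[-0.01,-0.08,0],[-0.015,-0.12,0],[-0.02,-0.16,0],[-0.022,-0.2,0],[-0.022,-0.24,0],[-0.022,-0.28,0],[-0.022,-0.32,0],[-0.022,-0.35,0],[-0.022,-0.367,0],[-0.022,-0.367,0],[-0.022,-0.367,0]],"turn":[[0,0,-0.1],[0,0,-0.24],[0,0,-0.38],[0,0,-0.52],[0,0,-0.66],[0,0,-0.8],[0,0,-0.94],[0,0,-1.08],[0,0,-1.22],[0,0,-1.36],[0,0,-1.5],[0,0,-1.6],[0,0,-1.6]],"claw":[0.15,0.15,0.15,0.15,0.15,0.15,0.15,0.15,0.15,0.15,0.15,0.15,0.15]}'
python3 go.py 435 207 130 3.1416
```

```text
t: 24.1
ee_pos: [436.3, 131.0, 177.3]
eef_rot: [-3.139, -0.0, 1.553]
contact_force: [-0.3, 0.5, -1.3]
grip_width: 26.8
gripper_force: 60.0
offset [ 0.076  -0.0025  0.0474] turn [-1.000e-03 -2.000e-03 -1.588e+00]
```

```bash
python3 -m inch '{"offset":[[0.01,0,0],[0.03,0,0],[0.05,-0.001,0],[0.07,-0.002,0],[0.076,-0.002,0],[0.076,-0.002,0],[0.076,-0.002,0],[0.076,-0.002,0],[0.076,-0.002,0],[0.076,-0.002,0],[0.076,-0.002,0],[0.076,-0.002,0.02],[0.076,-0.002,0.047],[0.076,-0.002,0.047],[0.076,-0.002,0.047]],"turn":[[0,0,-0.1],[0,0,-0.24],[0,0,-0.38],[0,0,-0.52],[0,0,-0.66],[0,0,-0.8],[0,0,-0.94],[0,0,-1.08],[0,0,-1.22],[0,0,-1.36],[0,0,-1.5],[0,0,-1.588],[0,0,-1.588],[0,0,-1.588],[0,0,-1.588]],"claw":[0.15,0.15,0.15,0.15,0.15,0.15,0.15,0.15,0.15,0.15,0.15,0.15,0.15,0.15,0.15]}'
python3 go.py 435 207 26 3.1416
python3 - <<'E'
from h import *
p,d=cam('side');cv2.imwrite('pics/s6.png',p[:,:,::-1]);X=cloud('side',d);hs=cv2.cvtColor(p,cv2.COLOR_RGB2HSV)
m=(X[...,2]>70)&(X[...,2]<160)&(X[...,0]>300)&(X[...,0]<520)&(X[...,1]>170)&(X[...,1]<260)&(hs[...,1]>90)
print('wood',np.percentile(X[m],2,axis=0).round(1),np.percentile(X[m],98,axis=0).round(1))
m=(X[...,2]>70)&(X[...,2]<170)&(X[...,0]>445)&(X[...,0]<600)&(X[...,1]>175)&(X[...,1]<245)&(p.max(2)<110)
for a in range(460,580,15):
    k=m&(X[...,0]>a)&(X[...,0]<a+15)
    if k.sum()>5: print(a,k.sum(),np.median(X[k],0).round(1))
E
```

```text
t: 25.6
ee_pos: [436.0, 205.7, 130.8]
eef_rot: [-3.14, -0.002, 3.138]
contact_force: [0.1, 0.5, -1.0]
grip_width: 26.7
gripper_force: 59.9
offset [0.0008 0.0014 0.1048] turn [-0.001 -0.002 -0.004]
wood [375.3 194.2 122.3] [464.1 219.  144.1]
460 57 [471.2 211.  140.1]
475 84 [483.5 207.3 129.4]
490 89 [497.7 207.2 129.2]
505 95 [512.4 206.  129.5]
520 91 [527.6 206.8 129.3]
535 95 [542.8 205.5 129.2]
550 71 [555.9 207.  128.9]
```

```bash
python3 -m inch '{"offset":[[0.001,0.001,0.02],[0.001,0.001,0.05],[0.001,0.001,0.08],[0.001,0.001,0.097],[0.001,0.001,0.104],[0.001,0.001,0.104],[0.001,0.001,0.104],[0.001,0.001,0.104]],"turn":[[0,0,0],[0,0,0],[0,0,0],[0,0,0],[0,0,0],[0,0,0],[0,0,0],[0,0,0]],"claw":[0.15,0.15,0.15,0.15,0.15,0.15,0.15,0.15]}'
python3 -m inch '{"offset":[[-0.005,0,0],[-0.01,0,0],[-0.016,0,0],[-0.024,0,0],[-0.03,0,0],[-0.03,0,0]],"turn":[[0,0,0],[0,0,0],[0,0,0],[0,0,0],[0,0,0],[0,0,0]],"claw":[0.15,0.15,0.15,0.15,0.15,0.15]}'
```

```text
t: 26.45
ee_pos: [436.3, 207.9, 28.4]
eef_rot: [3.14, 0.002, 3.139]
contact_force: [0.2, -0.4, -1.5]
grip_width: 26.8
gripper_force: 60.1
t: 27.05
ee_pos: [467.2, 207.4, 27.2]
eef_rot: [3.141, 0.001, 3.138]
contact_force: [-0.2, 0.6, -1.5]
grip_width: 26.5
gripper_force: 60.1
```

Tip is under the guard without contact; continue, slightly lower.

```bash
python3 -m inch '{"offset":[[-0.007,0,0.002],[-0.014,0,0.002],[-0.021,0,0.002],[-0.028,0,0.002],[-0.036,0,0.002],[-0.044,0,0.002],[-0.05,0,0.002],[-0.05,0,0.002]],"turn":[[0,0,0],[0,0,0],[0,0,0],[0,0,0],[0,0,0],[0,0,0],[0,0,0],[0,0,0]],"claw":[0.15,0.15,0.15,0.15,0.15,0.15,0.15,0.15]}'
python3 -m inch '{"offset":[[-0.003,0,0],[-0.006,0,0],[-0.009,0,0],[-0.012,0,0],[-0.012,0,0]],"turn":[[0,0,0],[0,0,0],[0,0,0],[0,0,0],[0,0,0]],"claw":[0.15,0.15,0.15,0.15,0.15]}'
```

```text
t: 27.85
ee_pos: [517.0, 207.3, 25.3]
eef_rot: [3.141, 0.001, 3.138]
contact_force: [-0.2, -0.9, -1.4]
grip_width: 27.0
gripper_force: 60.2
t: 28.35
ee_pos: [528.2, 207.3, 25.3]
eef_rot: [3.141, 0.001, 3.139]
contact_force: [0.3, 1.0, -2.0]
grip_width: 27.1
gripper_force: 60.2
```

```bash
python3 -m inch '{"offset":[[-0.002,0,0],[-0.004,0,0],[-0.006,0,0],[-0.008,0,0],[-0.008,0,0]],"turn":[[0,0,0],[0,0,0],[0,0,0],[0,0,0],[0,0,0]],"claw":[0.15,0.15,0.15,0.15,0.15]}'
```

```text
t: 28.85
ee_pos: [530.9, 207.3, 25.0]
eef_rot: [-3.14, -0.007, 3.141]
contact_force: [-8.7, -0.0, 3.9]
grip_width: 27.0
gripper_force: 60.8
```

```bash
python3 -m inch '{"offset":[[0.002,0,0.002],[0.003,0,0.003],[0.003,0,0.003],[0.003,0,0.003],[0.003,0,0.003],[0.003,0,0.003],[0.003,0,-0.03],[0.003,0,-0.08],[0.003,0,-0.13],[0.003,0,-0.15],[0.003,0,-0.15]],"turn":[[0,0,0],[0,0,0],[0,0,0],[0,0,0],[0,0,0],[0,0,0],[0,0,0],[0,0,0],[0,0,0],[0,0,0],[0,0,0]],"claw":[0.15,0.15,0.15,0.5,0.5,0.5,0.5,0.5,0.5,0.5,0.5]}'
python3 home.py
python3 - <<'E'
from h import *
p,d=cam('side');cv2.imwrite('pics/s7c.png',cv2.resize(p[220:400,190:400,::-1],(700,600),interpolation=cv2.INTER_CUBIC))
X=cloud('side',d)
m=(X[...,2]>85)&(X[...,2]<125)&(X[...,0]>570)&(X[...,0]<630)&(X[...,1]>-20)&(X[...,1]<60)
print('knob',m.sum(),np.percentile(X[m],[3,50,97],axis=0).round(1))
E
```

```text
t: 29.95
ee_pos: [534.9, 208.7, 178.7]
eef_rot: [3.138, 0.007, 3.139]
contact_force: [-0.1, 0.2, -0.2]
grip_width: 42.9
gripper_force: 0.0
wood [279 334  39  22 485] [470.8 195.3  15.9] [559.4 220.9  38.5]
465 35.3 210.6
480 35.7 210.4
495 36.0 210.6
510 35.3 210.5
525 36.1 210.7
540 35.7 210.8
555 35.6 210.0
wood [268 359  40  24 517] [469.9 267.7  16.9] [559.1 292.9  38.5]
465 35.8 282.8
480 36.0 283.1
495 36.0 282.3
510 36.2 283.1
525 35.1 282.9
540 35.4 283.0
555 36.9 281.9Traceback (most recent call last):
  File "<stdin>", line 5, in <module>
    return _quantile_unchecked(
        a, q, axis, out, overwrite_input, method, keepdims, weights)
    return _ureduce(a,
                    func=_quantile_ureduce_func,
    ...<5 lines>...
                    overwrite_input=overwrite_input,
                    method=method)
    r = func(a, **kwargs)
    result = _quantile(arr,
                       quantiles=q,
    ...<2 lines>...
                       out=out,
                       weights=wgt)
    slices_having_nans = np.isnan(arr[-1, ...])
                                  ~~~^^^^^^^^^
IndexError: index -1 is out of bounds for axis 0 with size 0
```

View pics/s7c.png

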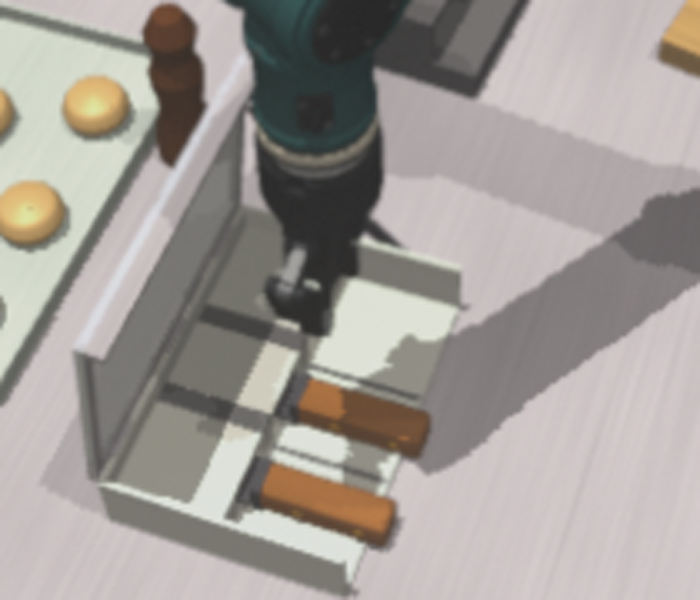

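Both knives lie home and flat (handles at crop (365,415) and (330,500)). Now the knob: locate it and the pepper mill precisely.

```bash
python3 - <<'E'
from h import *
for n in('side','top'):
    p=np.load(n+'0p.npy');X=cloud(n,np.load(n+'0d.npy'))
    m=(X[...,2]>92)&(X[...,2]<125)&(X[...,0]>560)&(X[...,0]<630)&(X[...,1]>-20)&(X[...,1]<60)&(p.max(2)<70)
    k,l,st,ce=cv2.connectedComponentsWithStats(m.astype(np.uint8));i=1+st[1:,4].argmax()
    u=ce[i];print(n,'knob',st[i],np.percentile(X[l==i],[3,50,97],axis=0).round(1).tolist())
    v,w=np.where(l==i);r=cv2.minAreaRect(np.c_[w,v].astype(np.float32));print('px rect',r); print('center ray z97',onplane(n,[r[0]],97).round(1))
    m=(X[...,2]>100)&(X[...,2]<175)&(X[...,0]>640)&(X[...,0]<850)&(X[...,1]>-60)&(X[...,1]<60)&(p[...,0]<130)
    print('mill',m.sum(),np.percentile(X[m],[3,50,97],axis=0).round(1).tolist())
E
python3 go.py 597 14 200 1.5708
```

```text
side knob [288 255  10  13  73] [[591.2, 7.1, 100.0], [597.1, 26.9, 104.0], [604.7, 44.7, 108.6]]
px rect ((292.7000427246094, 260.60003662109375), (5.366563320159912, 12.969193458557129), 26.56505012512207)
center ray z97 [[599.7  19.9  97. ]]
mill 365 [[727.8, -4.6, 102.7], [741.5, 15.0, 144.8], [762.6, 24.8, 168.0]]
top knob [297 215  20   6 102] [[587.7, 4.2, 93.4], [595.2, 27.7, 102.1], [602.9, 57.6, 109.8]]
px rect ((306.5, 217.5), (5.0, 19.0), 90.0)
center ray z97 [[596.2  29.6  97. ]]
mill 218 [[726.7, -18.0, 101.7], [738.3, 2.0, 152.7], [760.5, 20.0, 167.7]]
offset [-0.0647 -0.1926 -0.0249] turn [-0.     0.     1.568]
```

```bash
python3 -m inch '{"offset":[[0.02,-0.01,-0.01],[0.02,-0.04,-0.025],[0.02,-0.08,-0.025],[0.02,-0.12,-0.025],[0.02,-0.16,-0.025],[0.02,-0.193,-0.025],[0.02,-0.193,-0.025],[0.02,-0.193,-0.025],[0,-0.193,-0.025],[-0.03,-0.193,-0.025],[-0.06,-0.193,-0.025],[-0.064,-0.193,-0.025],[-0.064,-0.193,-0.025],[-0.064,-0.193,-0.025]],"turn":[[0,0,0.1],[0,0,0.24],[0,0,0.38],[0,0,0.52],[0,0,0.66],[0,0,0.8],[0,0,0.94],[0,0,1.08],[0,0,1.22],[0,0,1.36],[0,0,1.5],[0,0,1.568],[0,0,1.568],[0,0,1.568]],"claw":[0.6,0.6,0.6,0.6,0.6,0.6,0.6,0.6,0.6,0.6,0.6,0.6,0.6,0.6]}'
python3 go.py 597.5 14 93 1.5708
```

```text
t: 31.45
ee_pos: [594.6, 14.0, 198.4]
eef_rot: [-3.137, 0.001, 1.574]
contact_force: [-0.8, 0.1, -0.8]
grip_width: 51.3
gripper_force: 0.0
offset [1.000e-04 3.300e-03 1.054e-01] turn [-0.004  0.001  0.003]
```

```bash
python3 -m inch '{"offset":[[0,0.003,0.02],[0,0.003,0.05],[0,0.003,0.08],[0,0.003,0.097],[0,0.003,0.106],[0,0.003,0.106],[0,0.003,0.106],[0,0.003,0.106],[0,0.003,0.106],[0,0.003,0.106],[0,0.003,0.106],[0,0.003,0.106]],"turn":[[0,0,0],[0,0,0],[0,0,0],[0,0,0],[0,0,0],[0,0,0],[0,0,0],[0,0,0],[0,0,0],[0,0,0],[0,0,0],[0,0,0]],"claw":[0.6,0.6,0.6,0.6,0.6,0.6,0.1,0.1,0.1,0.1,0.1,0.1]}'
```

```text
t: 32.65
ee_pos: [598.3, 14.2, 95.4]
eef_rot: [-3.14, 0.001, 1.572]
contact_force: [-3.7, -0.4, 5.4]
grip_width: 15.7
gripper_force: 58.5
```

```bash
python3 -m inch '{"offset":[[0,-0.002,-0.002],[0,-0.005,-0.004],[0,-0.008,-0.007],[0,-0.011,-0.009],[0,-0.014,-0.011],[0,-0.017,-0.013],[0,-0.02,-0.0145],[0,-0.023,-0.016],[0,-0.026,-0.0175],[0,-0.03,-0.0195],[0,-0.03,-0.0195],[0,-0.03,-0.0195]],"turn":[[0,0,0],[0,0,0],[0,0,0],[0,0,0],[0,0,0],[0,0,0],[0,0,0],[0,0,0],[0,0,0],[0,0,0],[0,0,0],[0,0,0]],"claw":[0.1,0.1,0.1,0.1,0.1,0.1,0.1,0.1,0.1,0.1,0.1,0.1]}'
python3 - <<'E'
from h import *
p,d=cam('side');cv2.imwrite('pics/s8c.png',cv2.resize(p[200:400,190:400,::-1],(630,600),interpolation=cv2.INTER_CUBIC))
X=cloud('side',d)
m=(X[...,2]>215)&(X[...,2]<260)&(X[...,0]>500)&(X[...,0]<750)&(X[...,1]>100)&(X[...,1]<320)
print('lidtop',m.sum(),np.percentile(X[m],[3,50,97],axis=0).round(1).tolist())
E
```

```text
t: 33.85
ee_pos: [572.6, 14.2, 115.4]
eef_rot: [3.134, -0.001, 1.572]
contact_force: [6.4, -1.7, 0.4]
grip_width: 15.6
gripper_force: 59.0
lidtop 890 [[621.1, 107.5, 230.9], [630.5, 220.6, 236.0], [640.6, 314.6, 239.5]]
```

View pics/s8c.png

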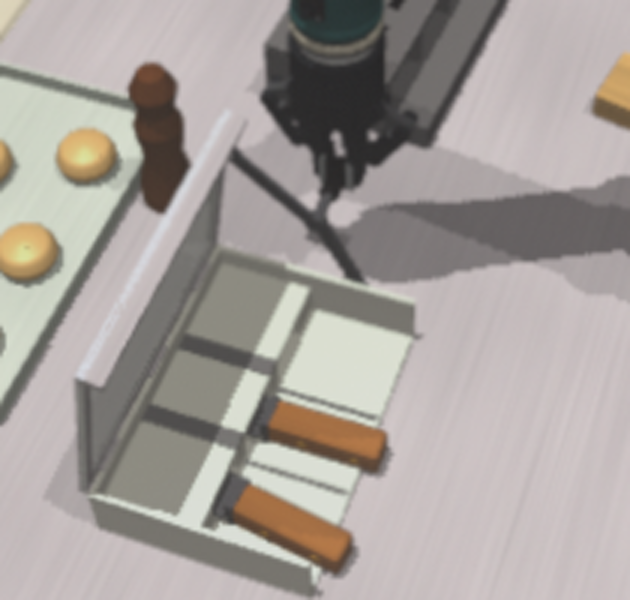

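Crop shows the stay knee lifted (320,220) past centre, but the knife at (290,520) has been knocked askew. I'll put the stay back on its stop, re-seat that knife, then unlock again.

```bash
python3 -m inch '{"offset":[[0,0.003,0.002],[0,0.006,0.004],[0,0.01,0.0065],[0,0.014,0.009],[0,0.018,0.012],[0,0.022,0.015],[0,0.026,0.018],[0,0.03,0.021],[0,0.03,0.021],[0,0.03,0.021]],"turn":[[0,0,0],[0,0,0],[0,0,0],[0,0,0],[0,0,0],[0,0,0],[0,0,0],[0,0,0],[0,0,0],[0,0,0]],"claw":[0.1,0.1,0.1,0.1,0.1,0.1,0.1,0.1,0.1,0.1]}'
python3 -m inch '{"offset":[[0,0,0],[0,0,0],[0,0,0],[0,0,-0.03],[0,0,-0.07],[0,0,-0.105],[0,0,-0.105]],"turn":[[0,0,0],[0,0,0],[0,0,0],[0,0,0],[0,0,0],[0,0,0],[0,0,0]],"claw":[0.6,0.6,0.6,0.6,0.6,0.6,0.6]}'
cat > k1.py <<'E'
from h import *
for n in('side','top'):
    p,d=cam(n);X=cloud(n,d);hs=cv2.cvtColor(p,cv2.COLOR_RGB2HSV)
    m=(X[...,2]>26)&(X[...,2]<60)&(X[...,0]>340)&(X[...,0]<620)&(X[...,1]>100)&(X[...,1]<370)&(hs[...,1]>90)
    k,l,st,ce=cv2.connectedComponentsWithStats(m.astype(np.uint8))
    for i in range(1,k):
        if st[i,4]>40:
            q=X[l==i];r=cv2.minAreaRect(q[:,:2].astype(np.float32));c=cv2.boxPoints(r)
            print(n,st[i],[np.round(v,1) for v in r],'z',np.percentile(q[:,2],[10,50,90]).round(1))
            e=np.array([q[q[:,0]<np.percentile(q[:,0],12)].mean(0),q[q[:,0]>np.percentile(q[:,0],88)].mean(0)]);print(e.round(1),np.degrees(np.arctan2(*(e[1]-e[0])[[1,0]])).round(1))
p,d=cam('side');X=cloud('side',d)
m=(X[...,2]>92)&(X[...,2]<135)&(X[...,0]>540)&(X[...,0]<630)&(X[...,1]>-5)&(X[...,1]<45)&(p.max(2)<70)
if m.sum()>10: print('knob',m.sum(),np.median(X[m],0).round(1))
m=(X[...,2]>180)&(X[...,2]<260)&(X[...,0]>500)&(X[...,0]<750)&(X[...,1]>100)&(X[...,1]<320)
print('lidtop',m.sum(),np.percentile(X[m],[3,50,97],axis=0).round(1).tolist())
E
python3 k1.py
```

```text
t: 34.9
ee_pos: [598.4, 14.2, 95.3]
eef_rot: [-3.14, 0.002, 1.572]
contact_force: [-1.5, -0.6, 16.4]
grip_width: 15.8
gripper_force: 64.5
t: 35.6
ee_pos: [601.8, 15.0, 202.2]
eef_rot: [3.134, -0.001, 1.572]
contact_force: [0.7, -0.7, 0.6]
grip_width: 51.1
gripper_force: 0.0
side [279 334  39  21 413] [array([515.6, 207.1]), array([29.9, 92.6]), np.float64(89.3)] z [30.4 34.5 37.4]
[[474.2 208.7  33.8]
 [555.7 209.1  34.3]] 0.3
side [268 362  39  26 453] [array([511.4, 292.6]), array([27.1, 94.4]), np.float64(81.2)] z [30.6 34.5 37.3]
[[470.5 299.1  33.9]
 [552.3 288.1  34.2]] -7.6
top [215 234  14  31 255] [array([509. , 289.2]), array([29.5, 93.6]), np.float64(80.7)] z [27.5 32.5 37.9]
[[468.4 294.   32.7]
 [549.4 283.5  32.1]] -7.3
top [245 234  10  30 244] [array([512.4, 204.3]), array([28. , 91.4]), np.float64(89.0)] z [28.1 32.6 38.5]
[[471.6 204.5  32.6]
 [552.5 202.9  33.6]] -1.1
knob 71 [596.5  24.  104.8]
lidtop 917 [[627.6, 107.6, 228.6], [637.3, 221.6, 237.2], [648.0, 315.6, 240.4]]
```

```bash
python3 go.py 535 286.5 120 2.997
```

```text
offset [ 0.2727 -0.0627  0.077 ] turn [-2.000e-03 -1.000e-03 -1.425e+00]
```

```bash
python3 -m inch '{"offset":[[0,-0.03,0],[0,-0.07,0],[0.03,-0.08,0],[0.07,-0.08,0],[0.11,-0.08,0],[0.15,-0.08,0],[0.19,-0.08,0],[0.23,-0.08,0],[0.27,-0.08,0],[0.273,-0.07,0],[0.273,-0.063,0.02],[0.273,-0.063,0.05],[0.273,-0.063,0.077],[0.273,-0.063,0.077],[0.273,-0.063,0.077]],"turn":[[0,0,-0.1],[0,0,-0.24],[0,0,-0.38],[0,0,-0.52],[0,0,-0.66],[0,0,-0.8],[0,0,-0.94],[0,0,-1.08],[0,0,-1.22],[0,0,-1.36],[0,0,-1.425],[0,0,-1.425],[0,0,-1.425],[0,0,-1.425],[0,0,-1.425]],"claw":[0.45,0.45,0.45,0.45,0.45,0.45,0.45,0.45,0.45,0.45,0.45,0.45,0.45,0.45,0.45]}'
python3 go.py 535 286.5 24 2.997
```

```text
t: 37.25
ee_pos: [534.8, 286.7, 119.5]
eef_rot: [-3.14, -0.003, 2.997]
contact_force: [0.6, -0.8, 0.5]
grip_width: 38.7
gripper_force: 0.0
offset [-0.0005  0.      0.0955] turn [-0.002 -0.003  0.   ]
```

```bash
python3 -m inch '{"offset":[[0,0,0.03],[0,0,0.055],[0,0,0.07],[0,0,0.08],[0,0,0.09],[0,0,0.095],[0,0,0.095],[0,0,0.095]],"turn":[[0,0,0],[0,0,0],[0,0,0],[0,0,0],[0,0,0],[0,0,0],[0,0,0],[0,0,0]],"claw":[0.45,0.45,0.45,0.45,0.45,0.45,0.45,0.45]}'
python3 -m inch '{"offset":[[0,0,0],[0,0,0],[0,0,0],[0,0,0],[0,0,0]],"turn":[[0,0,0],[0,0,0],[0,0,0],[0,0,0],[0,0,0]],"claw":[0.15,0.15,0.15,0.15,0.15]}'
python3 go.py 533 279.5 25 3.1416
```

```text
t: 38.05
ee_pos: [536.3, 287.5, 26.4]
eef_rot: [3.141, 0.001, 2.997]
contact_force: [-0.2, 0.1, -0.3]
grip_width: 38.3
gripper_force: 0.3
t: 38.55
ee_pos: [536.4, 287.8, 26.5]
eef_rot: [3.14, 0.001, 2.997]
contact_force: [-0.1, 0.4, 5.3]
grip_width: 27.2
gripper_force: 60.6
offset [ 0.0022 -0.0087  0.0015] turn [ 0.001  0.001 -0.145]
```

```bash
python3 -m inch '{"offset":[[0.002,-0.001,-0.001],[0.004,-0.003,-0.001],[0.004,-0.005,-0.001],[0.004,-0.007,-0.001],[0.004,-0.009,-0.001],[0.004,-0.009,-0.001],[0.004,-0.009,-0.001]],"turn":[[0,0,-0.02],[0,0,-0.05],[0,0,-0.08],[0,0,-0.11],[0,0,-0.145],[0,0,-0.145],[0,0,-0.145]],"claw":[0.15,0.15,0.15,0.15,0.15,0.15,0.15]}'
python3 -m inch '{"offset":[[-0.002,0,0],[-0.004,0,0],[-0.006,0,0],[-0.008,0,0],[-0.01,0,0],[-0.01,0,0]],"turn":[[0,0,0],[0,0,0],[0,0,0],[0,0,0],[0,0,0],[0,0,0]],"claw":[0.15,0.15,0.15,0.15,0.15,0.15]}'
```

```text
t: 39.25
ee_pos: [530.5, 278.2, 26.6]
eef_rot: [-3.141, -0.001, 3.141]
contact_force: [-0.1, 0.1, -0.4]
grip_width: 26.9
gripper_force: 59.9
t: 39.85
ee_pos: [539.4, 278.7, 26.6]
eef_rot: [-3.141, -0.002, -3.141]
contact_force: [-2.8, -0.7, -0.7]
grip_width: 26.9
gripper_force: 59.9
```

```bash
python3 -m inch '{"offset":[[-0.002,0,0],[-0.004,0,0],[-0.006,0,0],[-0.006,0,0]],"turn":[[0,0,0],[0,0,0],[0,0,0],[0,0,0]],"claw":[0.15,0.15,0.15,0.15]}'
```

```text
t: 40.25
ee_pos: [539.6, 278.7, 26.6]
eef_rot: [-3.138, -0.01, -3.14]
contact_force: [-13.0, -2.9, 8.6]
grip_width: 26.9
gripper_force: 60.9
```

```bash
python3 -m inch '{"offset":[[0.002,0,0.001],[0.004,0,0.002],[0.004,0,0.002],[0.004,0,0.002],[0.004,0,0.002],[0.004,0,0.002],[0.004,0,-0.03],[0.004,0,-0.08],[0.004,0,-0.13],[0.004,0,-0.165],[0.004,0,-0.175],[0.004,0,-0.175]],"turn":[[0,0,0],[0,0,0],[0,0,0],[0,0,0],[0,0,0],[0,0,0],[0,0,0],[0,0,0],[0,0,0],[0,0,0],[0,0,0],[0,0,0]],"claw":[0.15,0.15,0.15,0.45,0.45,0.45,0.45,0.45,0.45,0.45,0.45,0.45]}'
python3 k1.py; python3 go.py 597 14 200 1.5708
```

```text
t: 41.45
ee_pos: [544.1, 279.3, 203.5]
eef_rot: [3.14, 0.004, 3.141]
contact_force: [-1.1, 0.2, -0.6]
grip_width: 38.5
gripper_force: 0.0
side [279 334  39  21 411] [array([515.5, 208.4]), array([92.4, 28.4]), np.float64(0.8)] z [29.9 34.3 37.1]
[[474.4 209.1  33.2]
 [555.7 209.3  34.1]] 0.1
side [268 358  40  22 435] [array([514.5, 277.8]), array([27. , 94.7]), np.float64(89.7)] z [30.8 34.4 37.4]
[[473.4 280.5  34.1]
 [555.6 279.5  34.2]] -0.7
top [222 234  10  31 238] [array([510.5, 274.6]), array([91.9, 28.1]), np.float64(0.7)] z [27.8 32.3 38. ]
[[470.1 273.9  32.2]
 [548.9 275.5  33. ]] 1.1
top [245 243  10  22 166] [array([497. , 204.8]), array([27.1, 63.7]), np.float64(88.6)] z [27.8 32.5 37.4]
[[468.5 203.5  30.1]
 [523.  206.7  32.3]] 3.4
knob 75 [597.3  25.2 104.3]
lidtop 801 [[531.0, 198.4, 193.1], [633.2, 267.3, 237.0], [648.1, 316.5, 257.3]]
offset [-0.0549 -0.2636  0.0003] turn [-0.004 -0.     1.571]
```

Knife 1 is home again and straight. Back to the knob.

```bash
python3 -m inch '{"offset":[[0.02,-0.01,0],[0.03,-0.05,0],[0.03,-0.09,0],[0.03,-0.13,0],[0.03,-0.17,0],[0.03,-0.21,0],[0.03,-0.25,0],[0.03,-0.264,0],[0,-0.264,0],[-0.03,-0.264,0],[-0.055,-0.264,0],[-0.055,-0.264,0],[-0.055,-0.264,0],[-0.055,-0.264,0]],"turn":[[0,0,0.1],[0,0,0.24],[0,0,0.38],[0,0,0.52],[0,0,0.66],[0,0,0.8],[0,0,0.94],[0,0,1.08],[0,0,1.22],[0,0,1.36],[0,0,1.5],[0,0,1.571],[0,0,1.571],[0,0,1.571]],"claw":[0.6,0.6,0.6,0.6,0.6,0.6,0.6,0.6,0.6,0.6,0.6,0.6,0.6,0.6]}'
python3 go.py 598 14 93 1.5708; python3 k1.py | grep side -A2
```

```text
t: 43.0
ee_pos: [596.3, 14.7, 200.1]
eef_rot: [-3.138, 0.001, 1.573]
contact_force: [-0.9, -1.2, -0.3]
grip_width: 51.5
gripper_force: 0.0
offset [-0.0007  0.0021  0.1071] turn [-0.004  0.001  0.002]
side [279 334  39  21 411] [array([515.3, 208.4]), array([28.6, 91.7]), np.float64(89.8)] z [30.6 34.3 37.1]
[[474.5 208.5  33.4]
 [555.6 208.5  34.4]] 0.0
side [268 358  40  23 442] [array([514.5, 278.6]), array([28.1, 94.2]), np.float64(89.1)] z [31.1 34.4 37.3]
[[473.  281.1  34.2]
 [555.6 279.1  34. ]] -1.4
```

```bash
python3 -m inch '{"offset":[[0,0.002,0.02],[0,0.002,0.05],[0,0.002,0.08],[0,0.002,0.097],[0,0.002,0.107],[0,0.002,0.107],[0,0.002,0.107],[0,0.002,0.107],[0,0.002,0.107],[0,0.002,0.107],[0,0.002,0.107],[0,0.002,0.107]],"turn":[[0,0,0],[0,0,0],[0,0,0],[0,0,0],[0,0,0],[0,0,0],[0,0,0],[0,0,0],[0,0,0],[0,0,0],[0,0,0],[0,0,0]],"claw":[0.6,0.6,0.6,0.6,0.6,0.6,0.1,0.1,0.1,0.1,0.1,0.1]}'
python3 -m inch '{"offset":[[0,-0.002,-0.002],[0,-0.005,-0.004],[0,-0.008,-0.007],[0,-0.011,-0.009],[0,-0.014,-0.011],[0,-0.017,-0.013],[0,-0.02,-0.0145],[0,-0.023,-0.016],[0,-0.026,-0.0175],[0,-0.03,-0.0195],[0,-0.034,-0.021],[0,-0.038,-0.022],[0,-0.038,-0.022],[0,-0.038,-0.022]],"turn":[[0,0,0],[0,0,0],[0,0,0],[0,0,0],[0,0,0],[0,0,0],[0,0,0],[0,0,0],[0,0,0],[0,0,0],[0,0,0],[0,0,0],[0,0,0],[0,0,0]],"claw":[0.1,0.1,0.1,0.1,0.1,0.1,0.1,0.1,0.1,0.1,0.1,0.1,0.1,0.1]}'
python3 -m inch '{"offset":[[0,0,0],[0,0,0],[0,0,0],[0,0,-0.03],[0,0,-0.07],[0,0,-0.11],[0,0,-0.14],[0,0,-0.14]],"turn":[[0,0,0],[0,0,0],[0,0,0],[0,0,0],[0,0,0],[0,0,0],[0,0,0],[0,0,0]],"claw":[0.6,0.6,0.6,0.6,0.6,0.6,0.6,0.6]}'
python3 k1.py
```

```text
t: 44.35
ee_pos: [598.3, 14.8, 95.9]
eef_rot: [-3.139, 0.001, 1.571]
contact_force: [-4.1, -0.4, 6.3]
grip_width: 16.0
gripper_force: 58.4
t: 45.75
ee_pos: [566.3, 14.7, 119.3]
eef_rot: [3.132, -0.0, 1.57]
contact_force: [5.2, -0.8, 4.6]
grip_width: 16.0
gripper_force: 58.8
t: 46.55
ee_pos: [563.5, 15.7, 260.8]
eef_rot: [3.135, -0.0, 1.571]
contact_force: [1.4, -0.4, -0.2]
grip_width: 51.2
gripper_force: 0.0
side [279 334  39  21 415] [array([515.4, 207.8]), array([91.5, 28. ]), np.float64(0.8)] z [30.4 34.1 37.3]
[[474.4 209.1  33.1]
 [555.9 209.3  33.9]] 0.1
side [268 358  40  23 440] [array([514.3, 278.5]), array([26.9, 94.3]), np.float64(89.7)] z [30.9 34.6 37.4]
[[473.5 280.8  34.2]
 [555.5 279.7  34.6]] -0.8
top [222 234  10  31 251] [array([510.9, 274.2]), array([92.5, 29.1]), np.float64(2.2)] z [28.  31.8 37.8]
[[470.1 273.8  32.6]
 [552.  273.9  32.5]] 0.1
top [245 234  10  31 244] [array([510.9, 203.5]), array([28.1, 93.5]), np.float64(88.4)] z [28.2 32.9 38.4]
[[471.5 204.   32.6]
 [552.8 204.4  33.1]] 0.3
knob 71 [565.6  25.2 124.4]
lidtop 877 [[615.8, 109.1, 230.0], [625.3, 222.3, 234.9], [635.4, 314.5, 238.8]]
```

Knee is unlocked (knob now at x 566, z ~117), knives undisturbed. Moving behind the lid with shut fingers.

```bash
python3 -m inch '{"offset":[[0,0,-0.03],[0,0,-0.07],[0,0.03,-0.08],[0.03,0.06,-0.08],[0.06,0.1,-0.08],[0.1,0.13,-0.08],[0.14,0.13,-0.08],[0.18,0.13,-0.08],[0.192,0.13,-0.08],[0.192,0.13,-0.05],[0.192,0.13,-0.01],[0.192,0.13,0.03],[0.192,0.13,0.041],[0.192,0.13,0.041],[0.192,0.13,0.041]],"turn":[[0,0,0],[0,0,0],[0,0,0],[0,0,0],[0,0,0],[0,0,0],[0,0,0],[0,0,0],[0,0,0],[0,0,0],[0,0,0],[0,0,0],[0,0,0],[0,0,0],[0,0,0]],"claw":[0,0,0,0,0,0,0,0,0,0,0,0,0,0,0]}'
python3 - <<'E'
from h import *
print(env.read_state()['ee_pos'],env.read_state()['contact_force'])
for th in np.arange(1.4,-0.01,-0.1):
    t=2;C=np.array([662-150*np.cos(th)+t*np.sin(th),58+150*np.sin(th)+t*np.cos(th)]);print(round(th,2),(C+[14.5,14]).round(1))
E
```

```text
t: 48.2
ee_pos: [692.5, 207.0, 216.8]
eef_rot: [3.14, -0.001, 1.571]
contact_force: [0.0, -0.0, -0.1]
grip_width: -0.3
gripper_force: 0.0
[692.52026421 207.03278574 216.79376886] [ 0.01688123 -0.04604233 -0.06402639]
1.4 [653.  220.2]
1.3 [638.3 217.1]
1.2 [624.  212.5]
1.1 [610.2 206.6]
1.0 [597.1 199.3]
0.9 [584.8 190.7]
0.8 [573.4 181. ]
0.7 [563.1 170.2]
0.6 [553.8 158.3]
0.5 [545.8 145.7]
0.4 [539.1 132.3]
0.3 [533.8 118.2]
0.2 [529.9 103.8]
0.1 [527.4  89. ]
-0.0 [526.5  74. ]
```

```bash
python3 -m inch '{"offset":[[0,-0.02,-0.003],[0,-0.03,-0.003],[0,-0.036,-0.003],[0,-0.041,-0.003],[0,-0.046,-0.002],[0,-0.051,-0.001],[0,-0.056,0],[0,-0.061,0.002],[0,-0.066,0.003],[0,-0.071,0.005],[0,-0.076,0.007],[0,-0.081,0.01],[0,-0.086,0.012],[0,-0.091,0.015],[0,-0.0955,0.0175],[0,-0.0955,0.0175]],"turn":[[0,0,0],[0,0,0],[0,0,0],[0,0,0],[0,0,0],[0,0,0],[0,0,0],[0,0,0],[0,0,0],[0,0,0],[0,0,0],[0,0,0],[0,0,0],[0,0,0],[0,0,0],[0,0,0]],"claw":[0,0,0,0,0,0,0,0,0,0,0,0,0,0,0,0]}'
python3 - <<'E'
from h import *
p,d=cam('side');cv2.imwrite('pics/s9c.png',cv2.resize(p[180:400,170:400,::-1],(627,600),interpolation=cv2.INTER_CUBIC))
E
```

```text
t: 49.8
ee_pos: [594.6, 206.6, 197.5]
eef_rot: [-3.139, 0.001, 1.572]
contact_force: [-0.1, -0.0, 0.3]
grip_width: 0.3
gripper_force: 0.0
```

View pics/s9c.png

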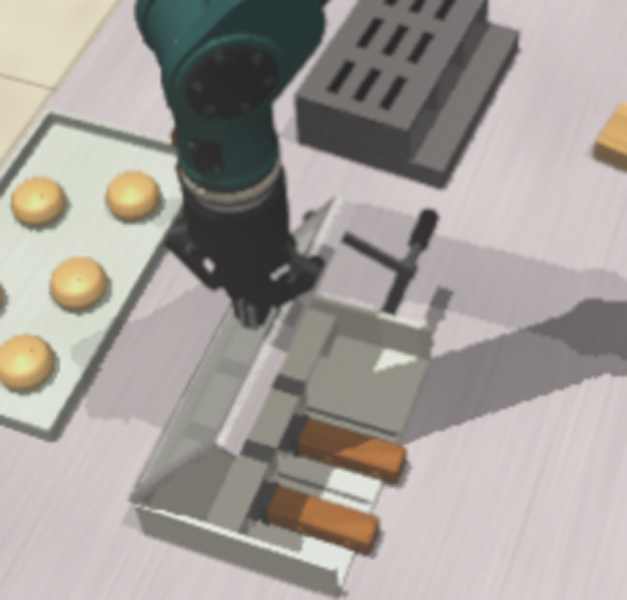

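Lid is going down, stay folding to the front (crop 410,265), knives undisturbed. Continue along the arc.

```bash
python3 -m inch '{"offset":[[0,-0.004,0.003],[0,-0.008,0.006],[0,-0.012,0.0086],[0,-0.016,0.012],[0,-0.02,0.015],[0,-0.0237,0.0183],[0,-0.027,0.022],[0,-0.031,0.0255],[0,-0.034,0.029],[0,-0.037,0.033],[0,-0.04,0.037],[0,-0.0433,0.041],[0,-0.046,0.045],[0,-0.0485,0.049],[0,-0.051,0.0536],[0,-0.0535,0.058],[0,-0.056,0.0625],[0,-0.058,0.067],[0,-0.0605,0.074],[0,-0.0633,0.081]],"turn":[[0,0,0],[0,0,0],[0,0,0],[0,0,0],[0,0,0],[0,0,0],[0,0,0],[0,0,0],[0,0,0],[0,0,0],[0,0,0],[0,0,0],[0,0,0],[0,0,0],[0,0,0],[0,0,0],[0,0,0],[0,0,0],[0,0,0],[0,0,0]],"claw":[0,0,0,0,0,0,0,0,0,0,0,0,0,0,0,0,0,0,0,0]}'
```

```text
t: 51.85
ee_pos: [532.9, 207.0, 116.8]
eef_rot: [3.141, -0.0, 1.571]
contact_force: [0.9, 0.3, 0.7]
grip_width: 0.2
gripper_force: 0.7
```

```bash
python3 -m inch '{"offset":[[0,-0.001,0.004],[0,-0.002,0.008],[0,-0.003,0.012],[0,-0.004,0.016],[0,-0.005,0.02],[0,-0.0055,0.024],[0,-0.006,0.028],[0,-0.0065,0.031],[0,-0.007,0.034],[0,-0.007,0.036],[0,-0.007,0.038],[0,-0.007,0.038]],"turn":[[0,0,0],[0,0,0],[0,0,0],[0,0,0],[0,0,0],[0,0,0],[0,0,0],[0,0,0],[0,0,0],[0,0,0],[0,0,0],[0,0,0]],"claw":[0,0,0,0,0,0,0,0,0,0,0,0]}'
```

```text
t: 53.05
ee_pos: [525.9, 206.6, 79.0]
eef_rot: [-3.141, 0.0, 1.571]
contact_force: [-0.1, -0.8, 0.9]
grip_width: -0.1
gripper_force: 0.0
```

```bash
python3 -m inch '{"offset":[[0,0,0.002],[0,0,0.004],[0,0,0.006],[0,0,0.006]],"turn":[[0,0,0],[0,0,0],[0,0,0],[0,0,0]],"claw":[0,0,0,0]}'
```

```text
t: 53.45
ee_pos: [526.1, 206.7, 77.8]
eef_rot: [3.14, 0.003, 1.571]
contact_force: [-8.6, -3.9, 38.3]
grip_width: 0.3
gripper_force: 18.9
```

Lid on its stop. Retreat and check.

```bash
python3 -m inch '{"offset":[[0,0,-0.006],[0,0,-0.02],[0,0,-0.05],[0,0,-0.09],[0,-0.03,-0.12],[-0.04,-0.05,-0.15],[-0.08,-0.05,-0.15],[-0.12,-0.05,-0.15],[-0.16,-0.05,-0.15],[-0.2,-0.05,-0.15],[-0.24,-0.05,-0.15],[-0.28,-0.05,-0.15],[-0.28,-0.05,-0.15]],"turn":[[0,0,0],[0,0,0],[0,0,0],[0,0,0],[0,0,0],[0,0,0],[0,0,0],[0,0,0],[0,0,0],[0,0,0],[0,0,0],[0,0,0],[0,0,0]],"claw":[0,0,0,0,0,0,0,0,0,0,0,0,0]}'
python3 - <<'E'
from h import *
p,d=cam('side');cv2.imwrite('pics/s10c.png',cv2.resize(p[180:400,170:400,::-1],(627,600),interpolation=cv2.INTER_CUBIC))
for n in('side','top'):
    if n=='top': p,d=cam(n)
    X=cloud(n,d)
    for a in (488,500,550,600,650):
        m=(abs(X[...,0]-a)<5)&(X[...,1]>100)&(X[...,1]<320)&(X[...,2]>42)&(X[...,2]<130)
        print(n,a,m.sum(),np.median(X[m][:,2]).round(1) if m.any() else None)
E
```

```text
t: 54.75
ee_pos: [475.1, -80.0, 223.1]
eef_rot: [-3.14, 0.003, 1.56]
contact_force: [-1.1, 0.5, 0.3]
grip_width: -0.2
gripper_force: 0.0
side 488 391 65.2
side 500 346 65.6
side 550 331 65.3
side 600 332 65.5
side 650 323 65.2
top 488 240 62.8
top 500 230 63.1
top 550 241 62.2
top 600 237 62.0
top 650 226 62.5
```

View pics/s10c.png

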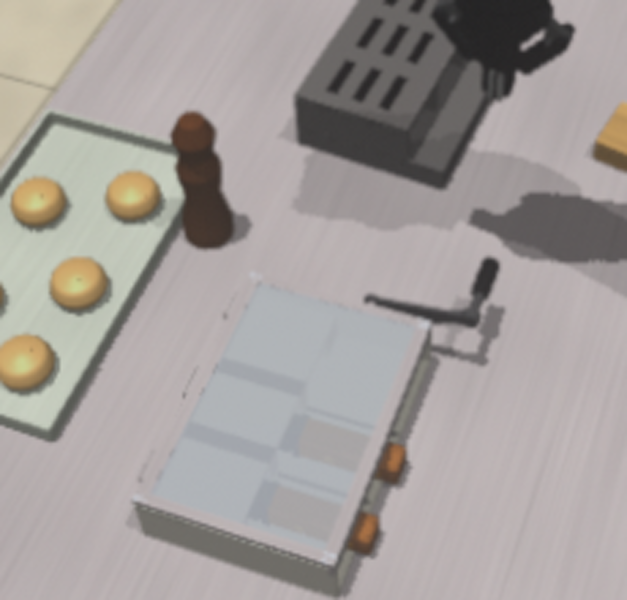

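Lid flat and closed, stay folded (crop 470,315), both butts just protruding evenly at (393,462) and (365,530).

```bash
python3 -c "
from bench import env
print(env.job_done())"
```

```text
the job is handed in; nothing more can be done
None
```

Both knives present are home in the case, blade first with handles flat; the stay is unlocked, the lid is fully closed, and the job is handed in, though knife 1's first try jammed at the guard (about 62 N at the wrist), and it was later knocked askew, so I relocked the stay, re-seated it and unlocked again.

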